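Lay out the glazing corner

TASK

Get the glazing corner ready: stand each of the three glaze jars upright inside the coaster of its own colour, flat on the coaster's floor, and lay the glaze brush in both notches of the wooden brush rest with the middle of its handle over the middle of the rest (bristles to either side). Never tip a jar over, and leave the wooden stamp standing where it is.

Things in the scene. Friction and masses are not known exactly. Their poses are not given: they have to be found in the camera images.
- jar_white: Loose closed glaze jar: white jar with a black lid and a white dab on the lid; round, 53 mm across, 62 mm high, 0.13 to 0.25 kg. It stands upright; origin at the centre of its underside, z up. The straight body can be gripped from above at any yaw, 20 to 40 mm above the underside.
- jar_ochre: Loose closed glaze jar: ochre (orange-brown) jar with a black lid and an ochre dab on the lid; round, 53 mm across, 62 mm high, 0.13 to 0.25 kg. It stands upright; origin at the centre of its underside, z up. The straight body can be gripped from above at any yaw, 20 to 40 mm above the underside.
- jar_green: Loose closed glaze jar: green jar with a white lid and a green dab on the lid; round, 49 mm across, 56 mm high, 0.13 to 0.25 kg. It stands upright; origin at the centre of its underside, z up. The straight body can be gripped from above at any yaw, 20 to 40 mm above the underside.
- coaster_white: Coaster glazed white, fixed to the table: a round dish 92 mm across over its rim; the flat floor inside is 70 mm across and 4 mm above the table, the rim is 10 mm high. Origin at the centre of its underside, z up.
- coaster_ochre: Coaster glazed ochre, fixed to the table: a round dish 92 mm across over its rim; the flat floor inside is 70 mm across and 4 mm above the table, the rim is 10 mm high. Origin at the centre of its underside, z up.
- coaster_green: Coaster glazed green, fixed to the table: a round dish 92 mm across over its rim; the flat floor inside is 70 mm across and 4 mm above the table, the rim is 10 mm high. Origin at the centre of its underside, z up.
- brush: Loose glaze brush lying flat on the table, 173 mm long, 12 mm wide and 11 mm high, 20 g. Origin at the middle of its length on its underside; its y axis runs along it towards the plain end of the handle, the dark bristles are at the -y end; z up.
- brush_mid (a point): The middle of the brush's 120 mm long rigid handle, 26 mm along +y from the brush's origin, on the underside, same axes as the brush: the place to grip it, across its 12 mm width.
- brush_rest: Wooden brush rest fixed to the table: a base 50 x 104 mm, 5 mm thick, with two upright cross pieces 9 mm thick and 80 mm apart (at y = +40 and -40 mm), each with a notch 28 mm wide in its top. The notch floors are 14 mm and the notch tops 22.5 mm above the table. Origin at the centre of its underside; a brush lies along its y axis; between the cross pieces there is room for fingers above the base.
- stamp: Loose wooden stamp, 30 x 30 mm and 56 mm high, standing among the work; to be left where it stands. Origin at the centre of its underside, z up.
There are look-alikes about, which are no part of the job. There is more than one size of the coaster_white; the one meant has the size given above.

How it is judged:
By the outcome, as a careful person would: the job done as asked, in the order asked, and still so for the second after the job is handed in, with the robot touching nothing.
It also fails if it takes over 107 s, if anything falls off the work surface, if the arm or the gripper's body presses on something with over 40 N, if the wrist force passes 120 N, or if a joint passes its speed limit or range.

ROBOT

A 6-joint arm with a two-finger parallel gripper is mounted at the origin on the work surface; the furniture and walls round the work are solid. World frame = base frame: x ahead of the robot, y to its left, z up, the work surface at z = 0. Lengths are in m, angles in rad, forces in N, time in s.
With the tool pointing down it reaches from about 0.425 to 0.95 m from the base axis. Payload 14.7 kg.
Tool frame: the origin (TCP) lies on the centre line of the jaws, within the pads' length; the fingertips stand 19 mm ahead of it and the grasp point (between the pads) is the TCP; z points along the fingers, y is the direction in which the jaws open and shut (so a half turn about z gives the same grasp; the last joint's range is limited). The gripper opens to 85 mm and grips with 20 to 120 N. Pads are 22 mm wide; open, the fingers measure 114 mm over their backs; the gripper's body (76 mm by 85 mm) begins 54 mm behind the grasp point. The pads swing forward as they close: fully open they stand 13 mm farther back than shut.
Start: joints at [-1.395, 0.48, 1.596, -0, 1.065, -0.047], TCP at [0.144, -0.634, 0.25] pointing down, gripper open.
Joint ranges: [-2.75, 2.75], [-0.82, 2.05], [0.23, 2.67], [-1.56, 4.7], [0.09, 2.69], [-2.92, 2.92]. Speed limits (rad/s): [1.89, 1.89, 2.39, 3.01, 3.01, 3.01].

INTERFACE

Orientations are given as a rotation vector (axis times angle).
In Python, from plant import monitor, cams, order gives the robot as it stands.
- The arm moves only by the tool send_rows, never from a script. Its argument "targets" is one flat list of numbers, 7 for each row, row after row: the shift along the tool's x, y, z in cm, then the turn, a rotation vector about the tool's x, y, z in degrees, then the opening in per cent of the stroke, from 0 (shut) to 100 (fully open). A call has 1 to 20 rows; each row shifts and turns the commanded pose from where the row before left it, along the tool's axes as they then stand; what a row does not reach is not made up. A row lasts 1/12 s, in which the tool goes at most 41.7 mm and 7.16 degrees, less where a joint would pass 70% of its speed; a pose out of reach is approached as far as the arm can. A call is refused whole if a number of a shift passes 4.17 or a number of a turn 7.16, either way. A call with a gripper value outside its range is refused whole. The fingers move at their own pace and stop on an object; "force" is the grip in N (left out, the last holds). Time passes only in rows, so rows that do not move let the fingers close. It gives the time, the measured TCP pose, the force and the opening at its end, in the units of the state.
- monitor.sense(): the state, without advancing time (a new reading comes with each control period).
- cams.get_image(name): name is "scene" or "top"; returns a dict with "frame" (480x640x3 uint8, red, green, blue), "range_z" (480x640 float32, m along the optical axis (not along the pixel's ray), 0 where there is no reading), "camera_matrix" (3x3 intrinsics, pixels), "view" (4x4, takes a point from world to camera coordinates). Camera axes: x right, y down, z forward; pixel columns grow to the right and rows downward; lengths in m; the calibration is good to about 2 mm. A picture is of the moment at which its call begins.
- order.sign_off(): hands the job in, once; it reports no verdict.
The state is a dict: "t": time; "qpos": joint angles; "dq": joint speeds; "joint_efforts": joint torques, N m; "position": TCP position; "ee_rot": TCP orientation; "contact_force": force on the tool from outside, world axes, zero at the start; "wrist_torque": the same for the moment, N m; "width": finger opening in m.
Only numpy, scipy, OpenCV 4.12 (cv2) and the standard library are available. Lean on these libraries where they do the work, as an engineer would, in place of code of your own. Each camera call takes 0.05 s, during which the arm holds its last target.

## Working session

There is one attempt and no reset: what is moved stays moved. The work goes in short steps, Python scripts to look and compute and a tool call to move; the robot and the scene stay as the last step left them, time stands still between calls to the robot, and variables do not carry over. Pictures are saved under pics/ and viewed, and the job is handed in when it is done.

Besides the shell and the picture viewer there is one more tool, called after "Emit:" in YAML: its name, and indented under it one key for each argument. send_rows: Moves the arm, as the interface text tells. Its arguments: {"type":"object","properties":{"targets":{"type":"array"},"force":{"type":"number"}},"required":["targets"]}

```bash
ls; mkdir -p pics
python3 - <<'E'
from plant import monitor, cams, order
import cv2,numpy as np
print(monitor.sense())
for n in ("scene","top"):
    d=cams.get_image(n); cv2.imwrite(f"pics/{n}0.png",d["frame"][:,:,::-1]); np.savez(f"{n}0.npz",**d)
    print(n,d["camera_matrix"],d["view"],(d["range_z"]>0).mean())
E
```

```text
pics
{'t': 0.0, 'qpos': array([-1.39457715e+00,  4.80872973e-01,  1.59686795e+00, -3.24900916e-05,
        1.06511495e+00, -4.65859310e-02]), 'dq': array([-0.00033762, -0.00015577, -0.0010422 , -0.00135597,  0.00181134,
       -0.00147833]), 'joint_efforts': array([ 3.64030180e-03, -9.50630021e+01, -4.30180156e+01,  2.42619944e-04,
        1.21121007e-02, -2.63104090e-05]), 'position': array([ 0.14357819, -0.63353836,  0.2496479 ]), 'ee_rot': array([-3.12086471e+00, -3.49142628e-01,  1.72992829e-04]), 'contact_force': array([0.64443244, 0.0298927 , 0.08404274]), 'wrist_torque': array([ 0.01766728,  0.01842502, -0.03958226]), 'width': 0.08548269173081625}
scene [[522.0592744    0.         317.86798932]
 [  0.         522.0592744  238.71544741]
 [  0.           0.           1.        ]] [[-0.47743958 -0.87852181 -0.01583873  0.18465426]
 [-0.36551614  0.21497028 -0.90564106  0.20188472]
 [ 0.79903028 -0.42659958 -0.42374923  0.75275022]
 [ 0.          0.          0.          1.        ]] 0.996123046875
top [[499.93253422   0.         320.7426907 ]
 [  0.         499.93253422 246.29448367]
 [  0.           0.           1.        ]] [[ 1.44696103e-02 -9.99893253e-01  2.02784142e-03 -4.19346405e-02]
 [-9.92555113e-01 -1.46086457e-02 -1.20917058e-01  4.57909140e-01]
 [ 1.20933775e-01 -2.63121653e-04 -9.92660543e-01  1.23659842e+00]
 [ 0.00000000e+00  0.00000000e+00  0.00000000e+00  1.00000000e+00]] 0.9961002604166667
```

View pics/top0.png

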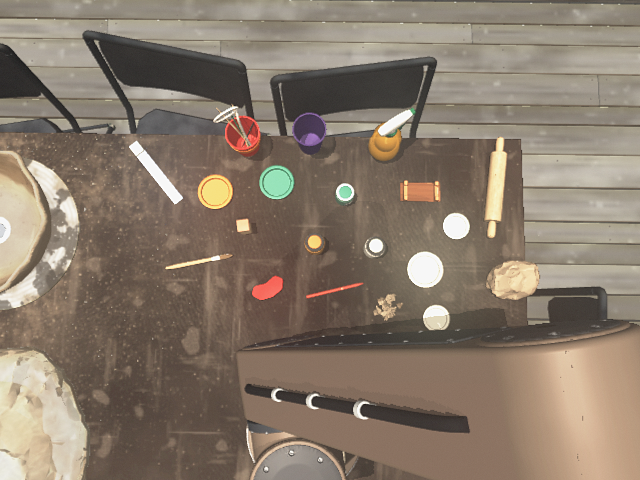

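View pics/scene0.png

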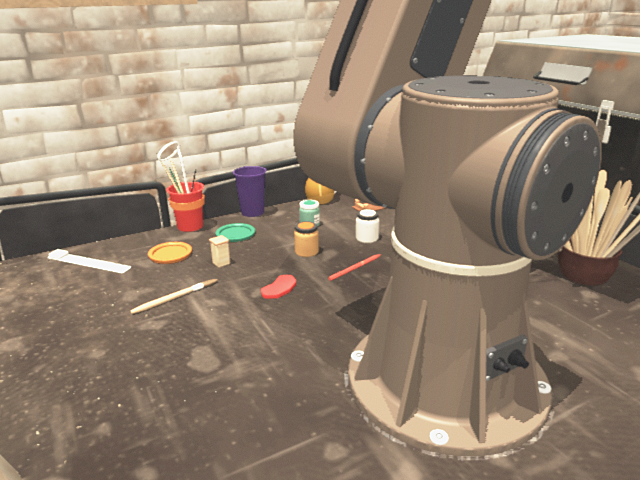

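The top view shows:
- **Jars:** green (345,194), ochre (315,243), white (375,247).
- **Coasters:** ochre (215,192), green (277,183). There are three white discs, at (425,269), (456,226) and (435,318).
- **Other items:** rest (420,191), stamp (243,226).
- **Brush:** the bristled brush is at (200,262). The plain red stick at (335,290) has no bristles, so it isn't the brush.

Next I'll measure everything.

```bash
cat > h.py <<'E'
import numpy as np,cv2
def load(n): return dict(np.load(n))
def ray(d,u,v,z):
    K=d["camera_matrix"];V=d["view"];R=V[:3,:3];t=V[:3,3]
    uv=np.atleast_2d(np.c_[np.ravel(u),np.ravel(v)]).astype(float)
    r=np.c_[uv,np.ones(len(uv))]@np.linalg.inv(K).T@R
    c=-R.T@t
    return c+r*((z-c[2])/r[:,2])[:,None]
def cloud(d):
    K=d["camera_matrix"];V=d["view"];R=V[:3,:3];t=V[:3,3]
    z=d["range_z"];v,u=np.mgrid[:480,:640]
    p=np.stack([(u-K[0,2])/K[0,0]*z,(v-K[1,2])/K[1,1]*z,z],-1)
    return (p-t)@R
E
python3 - <<'E'
from h import *
d=load("top0.npz");f=d["frame"];P=cloud(d)
hsv=cv2.cvtColor(f,cv2.COLOR_RGB2HSV)
print("table z",np.median(P[240:300,80:160,2]))
def comps(m,name,amin=40):
    n,l,s,c=cv2.connectedComponentsWithStats(m.astype(np.uint8))
    for i in range(1,n):
        if s[i,4]<amin: continue
        cx,cy=c[i]
        if not(130<cx<530 and 140<cy<335):continue
        zz=P[...,2][l==i]
        cnt,_=cv2.findContours((l==i).astype(np.uint8),0,2);c0=max(cnt,key=len)
        rr=cv2.minAreaRect(c0)
        q=ray(d,[cx],[cy],np.percentile(zz,90))[0]
        print(name,c[i].round(1),"area",s[i,4],"z",np.percentile(zz,[10,50,90]).round(4),"xyz",q.round(4),"rect",np.round(rr[1],1),round(rr[2],1))
H,S,Vv=[hsv[...,i].astype(int) for i in range(3)]
comps((S<50)&(Vv>190),"white")
comps((H>40)&(H<90)&(S>80)&(Vv>80),"green")
comps((H>8)&(H<30)&(S>130)&(Vv>130),"ochre")
comps((H>0)&(H<30)&(S>60)&(Vv>150),"wood")
cv2.imwrite("pics/crop_w.png",cv2.resize(f[160:340,330:510,::-1],None,fx=3.3,fy=3.3,interpolation=cv2.INTER_CUBIC))
cv2.imwrite("pics/crop_l.png",cv2.resize(f[150:310,150:370,::-1],None,fx=3.5,fy=3.5,interpolation=cv2.INTER_CUBIC))
E
```

```text
table z -0.0005329163265440564
white [155.6 172.3] area 798 z [-0.0018  0.0021  0.0081] xyz [0.6494 0.3992 0.0081] rect [74.3 11. ] 51.2
white [344.5 191.8] area 132 z [0.0439 0.0556 0.0596] xyz [ 0.5927 -0.0926  0.0596] rect [17. 17.] 90.0
white [455.8 225.6] area 555 z [0.0013 0.0055 0.0102] xyz [ 0.5196 -0.3827  0.0102] rect [25. 26.] 90.0
white [375.6 245.2] area 154 z [0.0605 0.0639 0.0679] xyz [ 0.4582 -0.1695  0.0679] rect [13. 13.] 90.0
white [424.8 269.1] area 1013 z [0.0022 0.0068 0.0125] xyz [ 0.4057 -0.301   0.0125] rect [35. 35.] 90.0
white [435.4 316.6] area 476 z [0.0011 0.005  0.0092] xyz [ 0.2862 -0.3274  0.0092] rect [24. 25.] 90.0
green [276.6 181.2] area 836 z [0.0018 0.0061 0.0113] xyz [0.6294 0.082  0.0113] rect [32. 33.] 90.0
green [345.  191.6] area 112 z [0.0543 0.0578 0.0613] xyz [ 0.5928 -0.0937  0.0613] rect [11.4 11.1] 71.6
ochre [384.  144.8] area 702 z [0.0464 0.1053 0.1259] xyz [ 0.6931 -0.183   0.1259] rect [29.9 34.9] 21.8
ochre [247.7 148.4] area 66 z [0.0623 0.0713 0.0775] xyz [0.695  0.15   0.0775] rect [ 9.9 28.9] 76.0
ochre [214.9 189. ] area 28
[... 1136 characters left out ...]
 45 z [0.0054 0.0084 0.0117] xyz [0.4319 0.2096 0.0117] rect [ 4.1 11.6] 78.7
wood [187.6 263.1] area 138 z [-0.0007  0.0075  0.0118] xyz [0.4122 0.3035 0.0118] rect [ 4.5 46.3] 78.7
wood [513.7 279.5] area 1569 z [0.0524 0.0727 0.086 ] xyz [ 0.378  -0.4983  0.086 ] rect [52.2 39.3] 5.7
wood [207.9 287.6] area 90 z [-0.0036 -0.0009  0.0031] xyz [0.3511 0.2512 0.0031] rect [ 4. 32.] 0.0
wood [267.8 288.2] area 480 z [0.0043 0.0084 0.0116] xyz [0.3513 0.0973 0.0116] rect [17.7 33.6] 62.2
wood [333.4 289.8] area 184 z [0.0017 0.0065 0.0109] xyz [ 0.3498 -0.069   0.0109] rect [ 3.2 57.7] 76.4
wood [386.6 306.7] area 342 z [0.0102 0.0214 0.0329] xyz [ 0.3093 -0.2009  0.0329] rect [21.9 28.2] 40.6
```

View pics/crop_w.png

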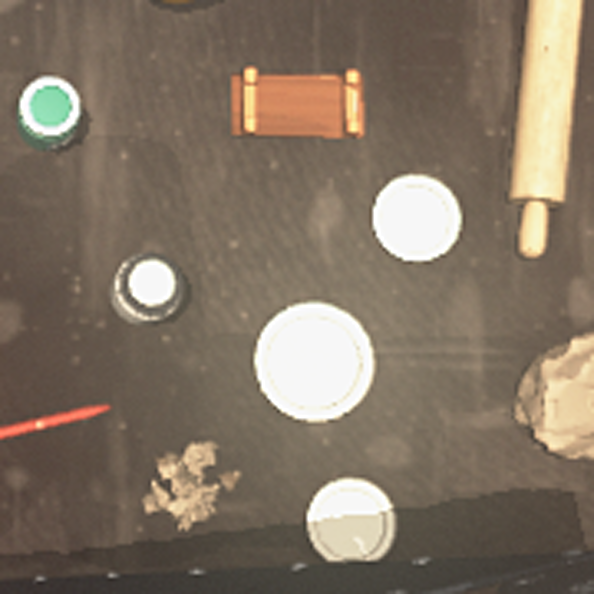

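View pics/crop_l.png

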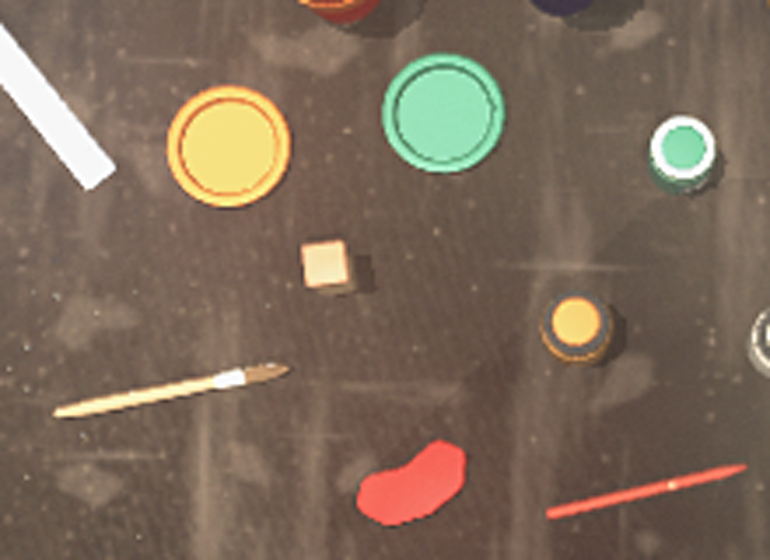

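The three white discs are (425,269) at about 35 px, (456,226) at about 26 px and (435,317) at about 25 px. At roughly 384 px/m, 92 mm is about 35 px, so the coaster is (425,269), and the crop confirms its raised rim. The stick at (335,290) is red with no dark bristles. The brush is (200,262), with its bristles at the right-hand end (231,255). Next I'll get precise positions and the heights of the neighbouring items.

```bash
cat > meas.py <<'E'
from h import *
def blob(d,m,seed,z,rect=None):
    """contour of component nearest to seed, cast on plane z"""
    n,l,s,c=cv2.connectedComponentsWithStats(m.astype(np.uint8))
    ok=[i for i in range(1,n) if s[i,4]>25]
    i=min(ok,key=lambda i:np.hypot(*(c[i]-seed)))
    cnt=max(cv2.findContours((l==i).astype(np.uint8),0,cv2.CHAIN_APPROX_NONE)[0],key=len)[:,0]
    h=cv2.convexHull(cnt)[:,0]
    w=ray(d,cnt[:,0],cnt[:,1],z)
    # moments centroid of filled contour
    M=cv2.moments(cnt);cen=ray(d,[M['m10']/M['m00']],[M['m01']/M['m00']],z)[0]
    return w,cen,s[i,4],l==i
def circ(w):
    A=np.c_[2*w[:,:2],np.ones(len(w))];b=(w[:,:2]**2).sum(1)
    x=np.linalg.lstsq(A,b,rcond=None)[0];return x[:2],np.sqrt(x[2]+x[0]**2+x[1]**2)
E
python3 - <<'E'
from meas import *
d=load("top0.npz");f=d["frame"];P=cloud(d)
hsv=cv2.cvtColor(f,cv2.COLOR_RGB2HSV);H,S,V=[hsv[...,i].astype(int) for i in range(3)]
W=(S<60)&(V>180);G=(H>40)&(H<90)&(S>70)&(V>80);O=(H>5)&(H<32)&(S>60)&(V>140)
for nm,m,s,z in [("cW",W,(425,269),.009),("smallW",W,(456,226),.009),("smallW2",W,(435,317),.009),("cG",G,(277,182),.009),("cO",O,(215,191),.009),
  ("jW dab",W,(375,245),.062),("jO dab",O,(315,241),.062),("jG dab",G,(345,192),.056),("jG lid",W|G,(345,192),.056),("stamp",O,(242,225),.056)]:
    w,cen,a,_=blob(d,m,s,z);c,r=circ(w);print(nm,"cen",cen[:2].round(4),"circ",c.round(4),"d",round(2*r*1000,1),a)
# lids by dark masks
# brush
z=0.006
sub=np.zeros((480,640),bool);sub[245:280,160:240]=1
bg=np.median(V[245:280,100:160]);
m=sub&((V>130)|((S>90)&(V>75)))
n,l,s,c=cv2.connectedComponentsWithStats(m.astype(np.uint8));i=1+np.argmax(s[1:,4]);print("brush comps",s[1:,4])
v,u=np.where(l==i);w=ray(d,u,v,z)[:,:2];mu=w.mean(0);U=np.linalg.svd(w-mu)[2][0];U*=np.sign(U[1]);t=(w-mu)@U
print("brush axis",U,"deg",np.degrees(np.arctan2(U[1],U[0])),"ends",mu+U*t.min(),mu+U*t.max(),"len",np.ptp(t), u.min(),u.max())
# rest
m=O|((H<20)&(S>90)&(V>100));
w,cen,a,mm=blob(d,m,(420,191),.005);r=cv2.minAreaRect((w[:,:2]*1000).astype(np.float32));print("rest",cen,r,a)
# cups
for nm,(u0,u1,v0,v1) in dict(red=(215,265,105,162),purple=(288,332,108,158),vase=(362,418,102,165)).items():
    q=P[v0:v1,u0:u1].reshape(-1,3);q=q[q[:,2]>.03];print(nm,q.min(0).round(3),q.max(0).round(3))
E
```

```text
cW cen [ 0.4059 -0.3018] circ [ 0.4061 -0.3018] d 90.3 1030
smallW cen [ 0.5198 -0.3831] circ [ 0.5199 -0.3831] d 67.0 559
smallW2 cen [ 0.2844 -0.3283] circ [ 0.2845 -0.3283] d 63.7 536
cG cen [0.6287 0.0828] circ [0.6289 0.0828] d 87.6 914
cO cen [0.6002 0.2479] circ [0.6015 0.2521] d 100.7 1123
jW dab cen [ 0.4587 -0.1702] circ [ 0.4587 -0.1702] d 32.7 157
jO dab cen [ 0.4662 -0.0188] circ [ 0.4662 -0.0188] d 33.5 163
jG dab cen [ 0.5941 -0.0939] circ [ 0.5941 -0.0939] d 28.3 114
jG lid cen [ 0.5935 -0.0931] circ [ 0.5936 -0.0931] d 43.9 257
stamp cen [0.5041 0.1589] circ [0.504  0.1586] d 36.8 174
brush comps [  1  37 541   1   2   4   1   1   2  79   1  25   1   3   1   3   9   1]
brush axis [-0.19346911  0.98110637] deg 101.15530736529936 ends [0.43456363 0.19204216] [0.40093013 0.36260191] len 0.1738443031313565 165 232
rest [ 0.60988181 -0.29225098  0.005     ] ((611.2357788085938, -292.224609375), (104.68872833251953, 55.411773681640625), 89.1760025024414) 805
red [ 0.306 -0.035  0.03 ] [0.772 0.212 1.283]
purple [ 0.306 -0.044  0.03 ] [0.777 0.039 1.283]
vase [ 0.306 -0.247  0.031] [ 0.763 -0.035  1.283]
```

Run:
```python
from meas import *
d=load("top0.npz");f=d["frame"];P=cloud(d)
hsv=cv2.cvtColor(f,cv2.COLOR_RGB2HSV);H,S,V=[hsv[...,i].astype(int) for i in range(3)]
for thr in (80,110):
  O=(H>8)&(H<32)&(S>thr)&(V>170)
  w,cen,a,_=blob(d,O,(215,191),.009);c,r=circ(w);print("cO",cen[:2].round(4),c.round(4),2*r,a)
for nm,(cx,cy) in dict(jW=(.459,-.17),jO=(.466,-.019),jG=(.594,-.093),stamp=(.504,.159)).items():
  q=P[(np.hypot(P[...,0]-cx,P[...,1]-cy)<.05)&(P[...,2]>.045)&(P[...,2]<.1)]
  print(nm,len(q),"mid",((q.min(0)+q.max(0))/2).round(4)[:2],"mean",q.mean(0).round(4), np.ptp(q,axis=0).round(3))
for nm,(y0,y1) in dict(red=(.1,.22),purple=(-.07,.07),vase=(-.26,-.12)).items():
  q=P[(P[...,0]>.6)&(P[...,0]<.85)&(P[...,1]>y0)&(P[...,1]<y1)&(P[...,2]>.065)&(P[...,2]<.35)]
  print(nm,np.percentile(q,1,axis=0).round(3),np.percentile(q,99,axis=0).round(3),q.min(0).round(3))
cv2.imwrite("pics/rest.png",cv2.resize(f[170:212,390:450,::-1],None,fx=12,fy=12,interpolation=cv2.INTER_CUBIC))
# white lid of jW from scene
s=load("scene0.npz");fs=s["frame"];Q=cloud(s)
for nm,(cx,cy) in dict(jW=(.459,-.17),jO=(.466,-.019),jG=(.594,-.093),stamp=(.504,.159)).items():
  q=Q[(np.hypot(Q[...,0]-cx,Q[...,1]-cy)<.045)&(Q[...,2]>.02)&(Q[...,2]<.1)]
  print("scene",nm,len(q),q.min(0).round(3),q.max(0).round(3))
```

```text
cO [0.601  0.2425] [0.6013 0.2424] 0.0903854215145784 978
cO [0.6013 0.2425] [0.6015 0.2424] 0.09009097770457257 966
jW 326 mid [ 0.4572 -0.1689] mean [ 0.4558 -0.1676  0.0614] [0.048 0.048 0.027]
jO 325 mid [ 0.4635 -0.0183] mean [ 0.4634 -0.0186  0.0615] [0.048 0.05  0.025]
jG 252 mid [ 0.5931 -0.092 ] mean [ 0.592  -0.0925  0.0564] [0.043 0.046 0.021]
stamp 146 mid [0.5058 0.1613] mean [0.505  0.1604 0.0558] [0.032 0.03  0.02 ]
red [0.687 0.122 0.066] [0.77  0.211 0.207] [0.686 0.12  0.065]
purple [ 0.695 -0.041  0.066] [0.774 0.039 0.116] [ 0.693 -0.044  0.065]
vase [ 0.69  -0.242  0.077] [ 0.757 -0.159  0.191] [ 0.686 -0.247  0.065]
scene jW 535 [ 0.43  -0.186  0.02 ] [ 0.482 -0.136  0.066]
scene jO 599 [ 0.437 -0.037  0.02 ] [0.489 0.013 0.067]
scene jG 383 [ 0.567 -0.108  0.02 ] [ 0.616 -0.063  0.061]
scene stamp 367 [0.487 0.149 0.02 ] [0.524 0.182 0.06 ]
```

View pics/rest.png

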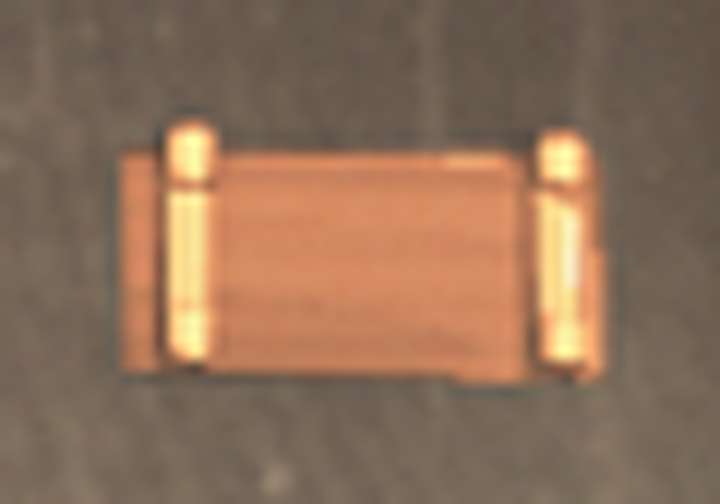

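The rest crop shows its base corners at roughly (121,152), (121,376), (605,382) and (603,158), with cross pieces centred at crop columns 190 and 561.

Run:
```python
from meas import *
from scipy.spatial.transform import Rotation as R
d=load("top0.npz")
g=lambda x,o:(np.array(x)+.5)/12-.5+o
b=ray(d,g([121,121,605,603],390),g([152,376,382,158],170),.005);print(b[:,:2].round(4),"mean",b.mean(0).round(4))
a=b[:2].mean(0)-b[2:].mean(0);print("axis deg from y",np.degrees(np.arctan2(a[0],a[1])),np.linalg.norm(a))
t=ray(d,g([190,190,561,561],390),g([125,362,365,133],170),.0215);print(t[:,:2].round(4),t.mean(0).round(4))
a=t[:2].mean(0)-t[2:].mean(0);print(np.degrees(np.arctan2(a[0],a[1])),np.linalg.norm(a))
m=R.from_rotvec([-3.12086471e+00, -3.49142628e-01,  1.72992829e-04]).as_matrix();print(m.round(4))
```

```text
[[ 0.6332 -0.2392]
 [ 0.5835 -0.239 ]
 [ 0.5837 -0.3441]
 [ 0.6335 -0.3443]] mean [ 0.6085 -0.2917  0.005 ]
axis deg from y -0.12970702846870308 0.10510911688216867
[[ 0.6352 -0.2515]
 [ 0.5831 -0.2512]
 [ 0.5837 -0.3307]
 [ 0.6346 -0.3314]] [ 0.6091 -0.2912  0.0215]
0.012685372101008889 0.07972639950270777
[[ 9.753e-01  2.210e-01 -2.000e-04]
 [ 2.210e-01 -9.753e-01  1.200e-03]
 [ 0.000e+00 -1.300e-03 -1.000e+00]]
```

The targets in metres are:

| Item | x | y |
|---|---|---|
| White jar | 0.458 | -0.169 |
| Ochre jar | 0.4655 | -0.0185 |
| Green jar | 0.5935 | -0.093 |
| White coaster | 0.406 | -0.302 |
| Ochre coaster | 0.6014 | 0.2424 |
| Green coaster | 0.6288 | 0.0828 |
| Rest | 0.609 | -0.2915 (along y) |

I'll start by squaring the tool to the world axes and going above the white jar.

Emit:
send_rows:
  targets: [0, 0, 0, 0, 0, 6.38, 100, 0, 0, 0, 0, 0, 6.38, 100, 1.0, -1.5, 0.3, 0, 0, 0, 100, 1.97, -2.9, 0.5, 0, 0, 0, 100, 1.97, -2.9, 0.5, 0, 0, 0, 100, 1.97, -2.9, 0.5, 0, 0, 0, 100, 1.97, -2.9, 0.5, 0, 0, 0, 100, 1.97, -2.9, 0.5, 0, 0, 0, 100, 1.97, -2.9, 0.5, 0, 0, 0, 100, 1.97, -2.9, 0.5, 0, 0, 0, 100, 1.97, -2.9, 0.5, 0, 0, 0, 100, 1.97, -2.9, 0.5, 0, 0, 0, 100, 1.97, -2.9, 0.5, 0, 0, 0, 100, 1.97, -2.9, 0.5, 0, 0, 0, 100, 1.97, -2.9, 0.5, 0, 0, 0, 100, 1.97, -2.9, 0.5, 0, 0, 0, 100, 1.97, -2.9, 0.5, 0, 0, 0, 100, 1.97, -2.9, 0.5, 0, 0, 0, 100, 0.94, -1.4, 0.2, 0, 0, 0, 100, 0, 0, 0, 0, 0, 0, 100]
  force: 40

```text
t: 1.77
position: [0.4598, -0.1671, 0.1697]
ee_rot: [-3.141, -0.005, 0.001]
contact_force: [-0.5, -0.2, -0.9]
width: 0.0855
```

```bash
cat > look.py <<'E'
import sys
from h import *
from plant import monitor,cams
k=sys.argv[1]
for n in sys.argv[2:]:
    d=cams.get_image(n);np.savez(f"{n}{k}.npz",**d);cv2.imwrite(f"pics/{n}{k}.png",d["frame"][:,:,::-1])
s=monitor.sense();print(s["t"],s["position"].round(4),s["ee_rot"].round(4),s["qpos"].round(3),s["width"])
E
python3 look.py 1 scene top
```

```text
1.8667 [ 0.4585 -0.1693  0.1701] [-3.1414e+00 -3.2000e-03  1.0000e-03] [-0.416  0.367  2.04  -0.     0.735  1.153] 0.08556660196372312
```

View pics/scene1.png

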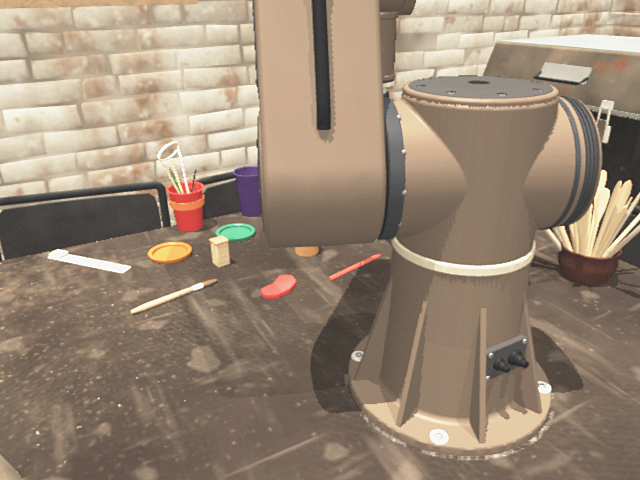

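View pics/top1.png

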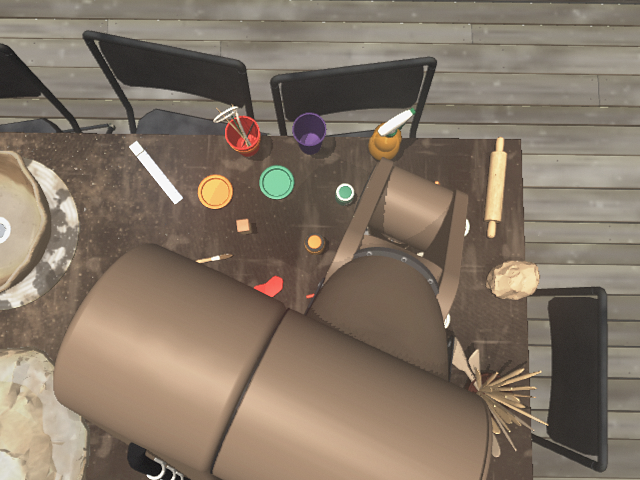

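The views are mostly blocked by the arm, but the jars and everything else look undisturbed. Descending on the white jar and gripping it.

Emit:
send_rows:
  targets: [0, 0, 1.5, 0, 0, 0, 100, 0, 0, 2.5, 0, 0, 0, 100, 0, 0, 2.5, 0, 0, 0, 100, 0, 0, 2.5, 0, 0, 0, 100, 0, 0, 2.5, 0, 0, 0, 100, 0, 0, 1.5, 0, 0, 0, 100, 0, 0, 0.7, 0, 0, 0, 100, 0, 0, 0, 0, 0, 0, 100, 0, 0, 0, 0, 0, 0, 70, 0, 0, 0, 0, 0, 0, 60, 0, 0, 0, 0, 0, 0, 50, 0, 0, 0, 0, 0, 0, 50, 0, 0, 0, 0, 0, 0, 50, 0, 0, 0, 0, 0, 0, 50]
  force: 40

```text
t: 3.03
position: [0.4591, -0.1703, 0.0346]
ee_rot: [3.141, 0.0, 0.003]
contact_force: [-3.2, -2.2, 11.7]
width: 0.0501
```

Emit:
send_rows:
  targets: [0, 0, 0, 0, 0, 0, 50, 0, 0, 0, 0, 0, 0, 50, 0, 0, 0, 0, 0, 0, 50]

```text
t: 3.28
position: [0.4591, -0.1703, 0.0346]
ee_rot: [3.141, 0.0, 0.003]
contact_force: [-2.5, -2.2, 11.5]
width: 0.0507
```

```bash
python3 -c "
from plant import monitor
s=monitor.sense();print(s)"
```

```text
{'t': 3.2833, 'qpos': array([-4.17040358e-01,  6.06378719e-01,  2.12427777e+00, -3.18412645e-04,
        4.08915273e-01,  1.15379477e+00]), 'dq': array([-0.00098266,  0.00075948, -0.00086239, -0.00217521,  0.00260231,
       -0.00055937]), 'joint_efforts': array([ 1.45600006e+00, -7.60666537e+01, -1.68038625e+01,  4.48000375e-01,
       -6.38689566e-01, -5.07703924e-02]), 'position': array([ 0.45908188, -0.17029426,  0.03461736]), 'ee_rot': array([3.14065680e+00, 3.97661611e-04, 2.82078769e-03]), 'contact_force': array([-2.54307613, -2.15003751, 11.51539913]), 'wrist_torque': array([-0.44025768,  0.479613  , -0.07808662]), 'width': 0.050669458369956746}
```

Width is 50.7 mm with a steady 11.5 N upward. That fits the pads swinging forward as they closed and pressing the jar down. I'll lift a little and check.

Emit:
send_rows:
  targets: [0, 0, -0.4, 0, 0, 0, 50, 0, 0, -0.8, 0, 0, 0, 50, 0, 0, -0.8, 0, 0, 0, 50, 0, 0, 0, 0, 0, 0, 50, 0, 0, 0, 0, 0, 0, 50]

```text
t: 3.7
position: [0.459, -0.1701, 0.0542]
ee_rot: [3.141, 0.0, 0.002]
contact_force: [0.1, 0.4, -2.1]
width: 0.0505
```

```bash
python3 -c "
from plant import monitor
s=monitor.sense();print(s['position'],s['contact_force'],s['width'],s['wrist_torque'])"; python3 look.py 2 top scene
python3 - <<'E'
from h import *
for n in("top","scene"):
  Q=cloud(load(n+"2.npz"));q=Q[(np.hypot(Q[...,0]-.459,Q[...,1]+.17)<.05)&(Q[...,2]<.15)];print(n,len(q))
E
```

```text
[ 0.45904854 -0.17010245  0.05418581] [ 0.13903024  0.40260069 -2.10314982] 0.050450873512848535 [ 0.04971298 -0.0226301   0.02484223]
3.8 [ 0.4586 -0.1699  0.0534] [3.1415e+00 2.0000e-04 5.0000e-04] [-0.417  0.57   2.117  0.     0.454  1.154] 0.050539448729134816
top 0
scene 178
```

The force is -2.1 N, so the jar is held (about 0.21 kg), and its underside is 34.6 mm below the TCP. Moving it over the white coaster.

Emit:
send_rows:
  targets: [0, 0, -1.0, 0, 0, 0, 50, 0, 0, -2.0, 0, 0, 0, 50, -0.56, 1.4, 0, 0, 0, 0, 50, -1.0, 2.5, 0, 0, 0, 0, 50, -1.0, 2.5, 0, 0, 0, 0, 50, -1.0, 2.5, 0, 0, 0, 0, 50, -1.0, 2.5, 0, 0, 0, 0, 50, -0.7, 1.8, 0, 0, 0, 0, 50, 0, 0, 0, 0, 0, 0, 50, 0, 0, 1.5, 0, 0, 0, 50, 0, 0, 1.5, 0, 0, 0, 50, 0, 0, 0, 0, 0, 0, 50, 0, 0, 0, 0, 0, 0, 50]

```text
t: 4.88
position: [0.4055, -0.3012, 0.0532]
ee_rot: [-3.14, -0.0, 0.002]
contact_force: [0.1, -0.3, -0.6]
width: 0.0504
```

```bash
python3 look.py 3 top scene
```

```text
4.9833 [ 0.4062 -0.3017  0.0539] [3.1415e+00 7.0000e-04 2.0000e-04] [-0.699  0.582  2.079  0.     0.48   0.871] 0.050413089522273725
```

View pics/top3.png

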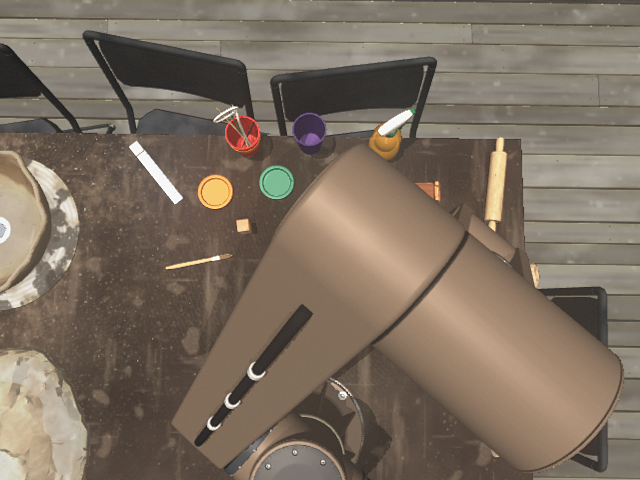

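The TCP is over the coaster at (0.406,-0.302), though the arm hides the coaster itself in the top view. Lowering, with a force check.

Emit:
send_rows:
  targets: [0, 0, 0.6, 0, 0, 0, 50, 0, 0, 0.5, 0, 0, 0, 50, 0, 0, 0.3, 0, 0, 0, 50, 0, 0, 0, 0, 0, 0, 50, 0, 0, 0, 0, 0, 0, 50]

```text
t: 5.4
position: [0.4058, -0.3018, 0.0391]
ee_rot: [-3.141, -0.0, 0.0]
contact_force: [0.4, 0.1, -2.2]
width: 0.0507
```

Emit:
send_rows:
  targets: [0, 0, 0.1, 0, 0, 0, 50, 0, 0, 0, 0, 0, 0, 50, 0, 0, 0.1, 0, 0, 0, 50, 0, 0, 0, 0, 0, 0, 50]

```text
t: 5.73
position: [0.4059, -0.3018, 0.0385]
ee_rot: [3.141, 0.0, 0.001]
contact_force: [-6.5, 5.7, 33.5]
width: 0.0504
```

Contact at TCP z 0.0385, as predicted. I'll ease off and release.

Emit:
send_rows:
  targets: [0, 0, -0.12, 0, 0, 0, 50, 0, 0, 0, 0, 0, 0, 60, 0, 0, 0, 0, 0, 0, 75, 0, 0, 0, 0, 0, 0, 90, 0, 0, 0, 0, 0, 0, 100, 0, 0, 0, 0, 0, 0, 100, 0, 0, -1.5, 0, 0, 0, 100, 0, 0, -3, 0, 0, 0, 100, 0, 0, -3, 0, 0, 0, 100, 0, 0, -3, 0, 0, 0, 100, 0, 0, -2.6, 0, 0, 0, 100, 0, 0, 0, 0, 0, 0, 100, 0, 0, 0, 0, 0, 0, 100]

```text
t: 6.82
position: [0.4066, -0.3025, 0.1709]
ee_rot: [3.14, 0.0, 0.004]
contact_force: [-0.9, 0.2, -0.4]
width: 0.0856
```

```bash
python3 -c "
from plant import monitor
s=monitor.sense();print(s['position'],s['contact_force'],s['width'],s['wrist_torque'])"
```

```text
[ 0.40657487 -0.30246506  0.17086304] [-0.93512971  0.23762014 -0.44066576] 0.08561340130292765 [ 0.00041571  0.04185137 -0.02722783]
```

Now the ochre jar.

Emit:
send_rows:
  targets: [0.3, -1.4, 0, 0, 0, 0, 100, 0.6, -2.85, 0, 0, 0, 0, 100, 0.6, -2.85, 0, 0, 0, 0, 100, 0.6, -2.85, 0, 0, 0, 0, 100, 0.6, -2.85, 0, 0, 0, 0, 100, 0.6, -2.85, 0, 0, 0, 0, 100, 0.6, -2.85, 0, 0, 0, 0, 100, 0.6, -2.85, 0, 0, 0, 0, 100, 0.6, -2.85, 0, 0, 0, 0, 100, 0.6, -2.85, 0, 0, 0, 0, 100, 0.25, -1.3, 0, 0, 0, 0, 100, 0, 0, 0, 0, 0, 0, 100, 0, 0, 0, 0, 0, 0, 100, 0, 0, 0, 0, 0, 0, 100]

```text
t: 7.98
position: [0.4648, -0.0189, 0.1688]
ee_rot: [-3.142, -0.0, 0.002]
contact_force: [-0.6, -0.0, 0.4]
width: 0.0853
```

```bash
python3 look.py 4 top scene
python3 - <<'E'
from h import *
f=load("top4.npz")["frame"];cv2.imwrite("pics/c4.png",cv2.resize(f[160:350,300:500,::-1],None,fx=3,fy=3,interpolation=cv2.INTER_CUBIC))
E
```

```text
8.0833 [ 0.465  -0.0193  0.1691] [ 3.1416e+00 -1.5000e-03 -1.2000e-03] [-0.107  0.34   2.091 -0.     0.711  1.465] 0.085529396405851
```

View pics/c4.png

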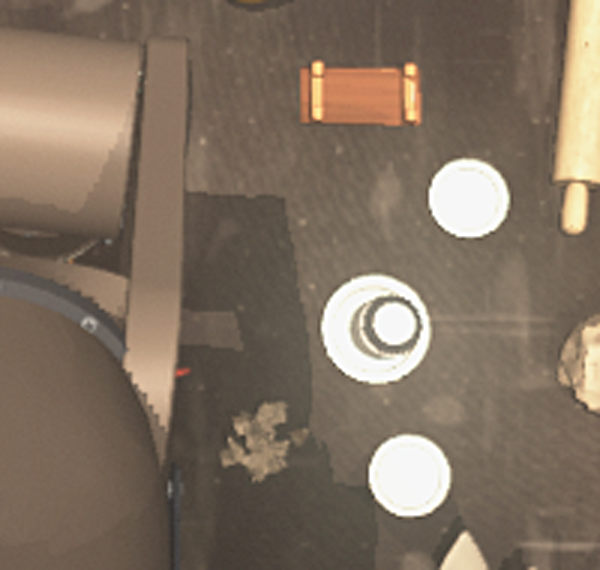

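Run:
```python
from meas import *
d=load("top4.npz");f=d["frame"]
hsv=cv2.cvtColor(f,cv2.COLOR_RGB2HSV);H,S,V=[hsv[...,i].astype(int) for i in range(3)]
W=(S<60)&(V>180)
for z in(.062,.066): 
  w,cen,a,_=blob(d,W,(431,267),z);print(z,cen,circ(w),a)
# coaster rim outer: fill hull
m=W.copy();n,l,s,c=cv2.connectedComponentsWithStats(m.astype(np.uint8))
for i in range(1,n):
  if 405<c[i][0]<445 and 250<c[i][1]<285: print(c[i],s[i])
P=cloud(d);q=P[(np.hypot(P[...,0]-.406,P[...,1]+.302)<.07)&(P[...,2]>.045)&(P[...,2]<.1)];print(((q.min(0)+q.max(0))/2).round(4),q.mean(0).round(4),q[:,2].max())
```

```text
0.062 [ 0.40612209 -0.3058751   0.062     ] (array([ 0.40615885, -0.30586839]), np.float64(0.01663413284050688)) 164
0.066 [ 0.40579264 -0.30498742  0.066     ] (array([ 0.40582928, -0.30498073]), np.float64(0.01657963831893353)) 164
[422.83405483 269.74747475] [407 252  37  36 693]
[430.95121951 267.42682927] [424 261  15  14 164]
[ 0.4057 -0.3029  0.0598] [ 0.4037 -0.3008  0.0648] 0.07440793276756504
```

The dab at (431,267) puts the white jar at about (0.406,-0.305), standing at the right height. It's 3 mm off centre against 8.5 mm of clearance, so it is in. Descending on the ochre jar.

Emit:
send_rows:
  targets: [0, 0, 1.5, 0, 0, 0, 100, 0, 0, 2.5, 0, 0, 0, 100, 0, 0, 2.5, 0, 0, 0, 100, 0, 0, 2.5, 0, 0, 0, 100, 0, 0, 2.5, 0, 0, 0, 100, 0, 0, 1.3, 0, 0, 0, 100, 0, 0, 0.7, 0, 0, 0, 100, 0, 0, 0, 0, 0, 0, 100, 0, 0, 0, 0, 0, 0, 70, 0, 0, 0, 0, 0, 0, 60, 0, 0, 0, 0, 0, 0, 50, 0, 0, 0, 0, 0, 0, 50, 0, 0, 0, 0, 0, 0, 50, 0, 0, 0, 0, 0, 0, 50]

```text
t: 9.25
position: [0.4661, -0.0186, 0.0357]
ee_rot: [3.141, 0.0, 0.003]
contact_force: [-0.9, -1.9, 9.9]
width: 0.0509
```

```bash
python3 -c "
from plant import monitor
s=monitor.sense();print(s['position'],s['contact_force'],s['width'],s['wrist_torque'])"
```

```text
[ 0.46606222 -0.01855328  0.03566325] [-0.91845682 -1.8927062   9.90083789] 0.05091923682634156 [-0.52936374  0.2628458   0.00661449]
```

Emit:
send_rows:
  targets: [0, 0, -0.5, 0, 0, 0, 50, 0, 0, -1.5, 0, 0, 0, 50, 0, 0, -2.5, 0, 0, 0, 50, 0, 0, -2.5, 0, 0, 0, 50, 0, 0, -2.5, 0, 0, 0, 50, 0, 0, -2.0, 0, 0, 0, 50, 0.68, -1.3, -0.5, 0, 0, 0, 50, 1.36, -2.61, 0, 0, 0, 0, 50, 1.36, -2.61, 0, 0, 0, 0, 50, 1.36, -2.61, 0, 0, 0, 0, 50, 1.36, -2.61, 0, 0, 0, 0, 50, 1.36, -2.61, 0, 0, 0, 0, 50, 1.36, -2.61, 0, 0, 0, 0, 50, 1.36, -2.61, 0, 0, 0, 0, 50, 1.36, -2.61, 0, 0, 0, 0, 50, 1.36, -2.61, 0, 0, 0, 0, 50, 0.68, -1.3, 0, 0, 0, 0, 50, 0, 0, 0, 0, 0, 0, 50, 0, 0, 0, 0, 0, 0, 50]

```text
t: 10.83
position: [0.6012, 0.2431, 0.155]
ee_rot: [-3.142, -0.002, -0.0]
contact_force: [-0.7, -0.6, -0.7]
width: 0.0501
```

```bash
python3 look.py 5 top scene;python3 -c "
from plant import monitor
s=monitor.sense();print(s['position'],s['contact_force'],s['width'],s['wrist_torque'])"
```

```text
10.9333 [0.6008 0.2419 0.1548] [ 3.1413e+00  2.0000e-04 -6.0000e-04] [ 0.336  0.578  1.688 -0.     0.876  1.907] 0.050577191393360886
[0.6007529  0.24193852 0.1548276 ] [-0.26929486  1.35862745 -2.31988267] 0.050577191393360886 [-0.02614682 -0.01197751 -0.07774367]
```

View pics/scene5.png

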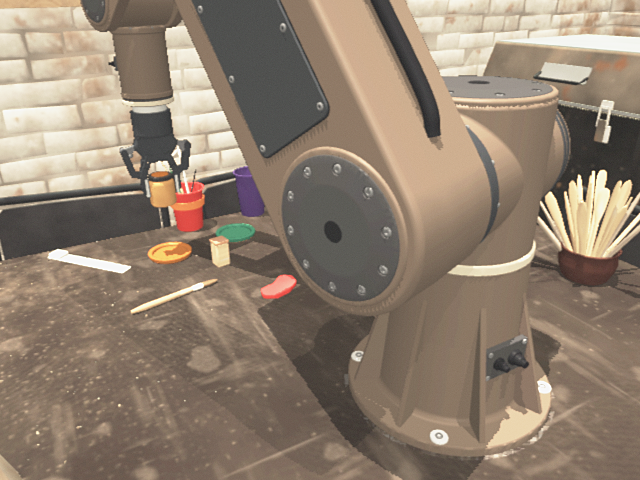

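View pics/top5.png

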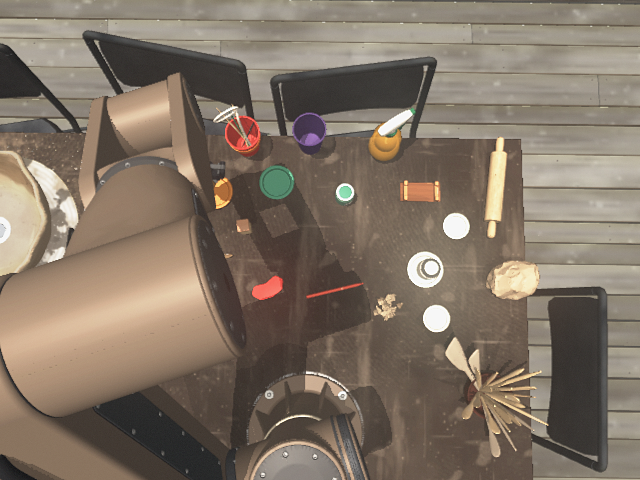

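The ochre jar (about 0.23 kg) hangs upright at scene (162,190), above its coaster at (170,252). Lowering.

Emit:
send_rows:
  targets: [0.05, 0, 1.5, 0, 0, 0, 50, 0, 0, 2.5, 0, 0, 0, 50, 0, 0, 2.5, 0, 0, 0, 50, 0, 0, 2.0, 0, 0, 0, 50, 0, 0, 1.5, 0, 0, 0, 50, 0, 0, 0.8, 0, 0, 0, 50, 0, 0, 0.5, 0, 0, 0, 50, 0, 0, 0.15, 0, 0, 0, 50, 0, 0, 0, 0, 0, 0, 50, 0, 0, 0, 0, 0, 0, 50]

```text
t: 11.77
position: [0.6024, 0.2426, 0.041]
ee_rot: [-3.141, 0.0, -0.002]
contact_force: [-0.5, 0.0, -1.7]
width: 0.0507
```

```bash
python3 -c "
from plant import monitor
s=monitor.sense();print(s['position'],s['contact_force'],s['width'],s['wrist_torque'])"
```

```text
[0.60235548 0.2425535  0.04096649] [-5.02047903e-01  9.17330801e-04 -1.68229296e+00] 0.05071285413103211 [ 0.02191522  0.0571185  -0.0075579 ]
```

Still hanging, roughly 1 mm above the floor. A small step down, then release and retreat.

Emit:
send_rows:
  targets: [0, 0, 0.1, 0, 0, 0, 50, 0, 0, 0, 0, 0, 0, 50, 0, 0, 0, 0, 0, 0, 60, 0, 0, 0, 0, 0, 0, 75, 0, 0, 0, 0, 0, 0, 90, 0, 0, 0, 0, 0, 0, 100, 0, 0, 0, 0, 0, 0, 100, 0, 0, -1.5, 0, 0, 0, 100, 0, 0, -3, 0, 0, 0, 100, 0, 0, -3, 0, 0, 0, 100, 0, 0, -3, 0, 0, 0, 100, 0, 0, -2.5, 0, 0, 0, 100, 0, 0, 0, 0, 0, 0, 100, 0, 0, 0, 0, 0, 0, 100]

```text
t: 12.93
position: [0.6027, 0.2428, 0.1707]
ee_rot: [-3.141, -0.0, -0.005]
contact_force: [0.6, -0.1, -0.7]
width: 0.0857
```

```bash
python3 -c "
from plant import monitor
s=monitor.sense();print(s['position'],s['contact_force'],s['width'],s['ee_rot'])"
```

```text
[0.60271628 0.24284008 0.1706658 ] [ 0.62616783 -0.09003976 -0.71418663] 0.0857397215531316 [-3.14057741e+00 -2.78215629e-04 -4.67615448e-03]
```

Emit:
send_rows:
  targets: [-0.08, 1.4, 0, 0, 0, 0, 100, -0.07, 2.8, 0, 0, 0, 0, 100, -0.07, 2.8, 0, 0, 0, 0, 100, -0.07, 2.8, 0, 0, 0, 0, 100, -0.07, 2.8, 0, 0, 0, 0, 100, -0.07, 2.8, 0, 0, 0, 0, 100, -0.07, 2.8, 0, 0, 0, 0, 100, -0.07, 2.8, 0, 0, 0, 0, 100, -0.07, 2.8, 0, 0, 0, 0, 100, -0.07, 2.8, 0, 0, 0, 0, 100, -0.07, 2.8, 0, 0, 0, 0, 100, -0.07, 2.8, 0, 0, 0, 0, 100, 0, 1.37, 0, 0, 0, 0, 100, 0, 0, 0, 0, 0, 0, 100, 0, 0, 0, 0, 0, 0, 100]

```text
t: 14.18
position: [0.5926, -0.0937, 0.168]
ee_rot: [-3.141, 0.003, 0.003]
contact_force: [-0.3, 0.2, 0.1]
width: 0.0853
```

```bash
python3 look.py 6 top
python3 - <<'E'
from meas import *
d=load("top6.npz");f=d["frame"]
hsv=cv2.cvtColor(f,cv2.COLOR_RGB2HSV);H,S,V=[hsv[...,i].astype(int) for i in range(3)]
O=(H>8)&(H<32)&(S>60)&(V>140);D=(V<70)
P=cloud(d);q=P[(np.hypot(P[...,0]-.601,P[...,1]-.242)<.07)&(P[...,2]>.05)&(P[...,2]<.1)];print(((q.min(0)+q.max(0))/2).round(4),q.mean(0).round(4))
cv2.imwrite("pics/c6.png",cv2.resize(f[140:280,150:350,::-1],None,fx=4,fy=4,interpolation=cv2.INTER_CUBIC))
E
```

```text
14.2333 [ 0.5927 -0.0929  0.1682] [-3.141e+00  1.000e-03  2.300e-03] [-0.206  0.504  1.792  0.     0.847  1.365] 0.08509824383077869
[0.6001 0.2395 0.0629] [0.5991 0.238  0.0648]
```

View pics/c6.png

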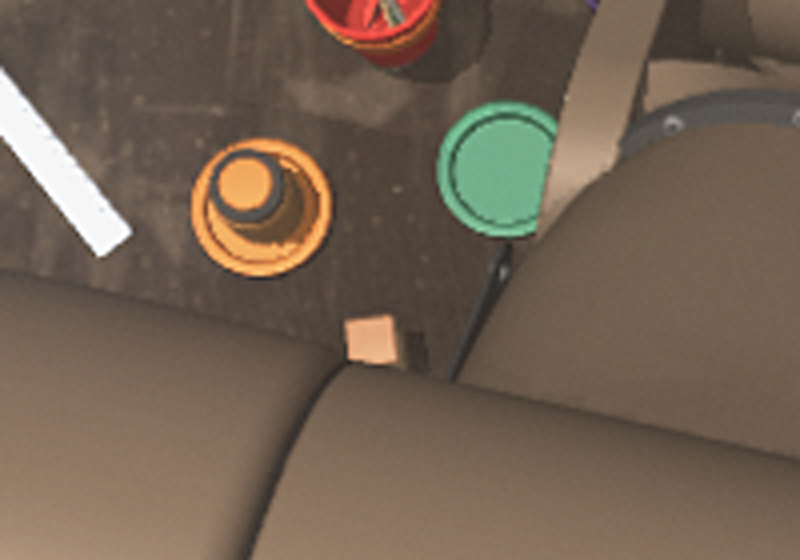

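Run:
```python
from h import *
d=load("top6.npz");g=lambda x,o:(np.array(x)+.5)/4-.5+o
print(ray(d,g([246,247],150),g([184,186],140),.066), ray(d,g([262],150),g([207],140),.009))
```

```text
[[0.60185051 0.23965593 0.066     ]
 [0.60058864 0.23898226 0.066     ]] [[0.60060002 0.24149228 0.009     ]]
```

The ochre jar stands about 2–3 mm off its coaster's centre, so it is in, and the stamp hasn't moved. Gripping the green jar.

Emit:
send_rows:
  targets: [0.05, 0, 1.5, 0, 0, 0, 100, 0, 0, 2.5, 0, 0, 0, 100, 0, 0, 2.5, 0, 0, 0, 100, 0, 0, 2.5, 0, 0, 0, 100, 0, 0, 2.5, 0, 0, 0, 100, 0, 0, 1.4, 0, 0, 0, 100, 0, 0, 0.7, 0, 0, 0, 100, 0, 0, 0, 0, 0, 0, 100, 0, 0, 0, 0, 0, 0, 70, 0, 0, 0, 0, 0, 0, 60, 0, 0, 0, 0, 0, 0, 45, 0, 0, 0, 0, 0, 0, 45, 0, 0, 0, 0, 0, 0, 45, 0, 0, 0, 0, 0, 0, 45]

```text
t: 15.4
position: [0.5946, -0.0932, 0.0345]
ee_rot: [3.141, -0.0, 0.003]
contact_force: [-1.1, 3.2, 10.5]
width: 0.0458
```

```bash
python3 -c "
from plant import monitor
s=monitor.sense();print(s['position'],s['contact_force'],s['width'],s['wrist_torque'])"
```

```text
[ 0.59463979 -0.09315624  0.03445076] [-1.09502413  3.24900498 10.51949659] 0.045755851135575884 [ 0.44739407  0.28747536 -0.01990952]
```

Emit:
send_rows:
  targets: [0, 0, -0.5, 0, 0, 0, 45, 0, 0, -1.5, 0, 0, 0, 45, 0, 0, -2.5, 0, 0, 0, 45, 0, 0, -2.0, 0, 0, 0, 45, 0, 0, -0.5, 0, 0, 0, 45, 0.2, -1.3, 0, 0, 0, 0, 45, 0.5, -2.5, 0, 0, 0, 0, 45, 0.5, -2.5, 0, 0, 0, 0, 45, 0.5, -2.5, 0, 0, 0, 0, 45, 0.5, -2.5, 0, 0, 0, 0, 45, 0.5, -2.5, 0, 0, 0, 0, 45, 0.4, -2.5, 0, 0, 0, 0, 45, 0.2, -1.3, 0, 0, 0, 0, 45, 0, 0, 0, 0, 0, 0, 45, 0, 0, 0, 0, 0, 0, 45]

```text
t: 16.65
position: [0.6263, 0.0835, 0.1023]
ee_rot: [3.141, 0.003, -0.002]
contact_force: [-0.6, -0.3, -2.3]
width: 0.0448
```

```bash
python3 look.py 7 scene;python3 -c "
from plant import monitor
s=monitor.sense();print(s['position'],s['contact_force'],s['width'],s['wrist_torque'])"
```

```text
16.7 [0.6263 0.0826 0.1024] [ 3.1413e+00  1.1000e-03 -1.8000e-03] [ 0.083  0.626  1.76  -0.     0.757  1.654] 0.0454034672515793
[0.62627158 0.0826087  0.10236827] [-0.20371383 -0.36107158 -2.76904835] 0.0454034672515793 [ 0.00264872  0.05717874 -0.01515019]
```

View pics/scene7.png

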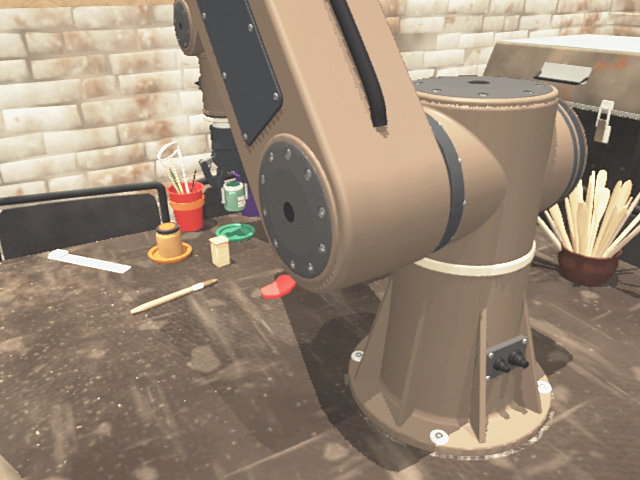

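The green jar hangs upright at scene (233,195), above its coaster at (235,232). The ochre jar stands in its own at (170,240). Lowering and watching the cups.

Emit:
send_rows:
  targets: [0, 0, 1.2, 0, 0, 0, 45, 0, 0, 1.8, 0, 0, 0, 45, 0, 0, 1.5, 0, 0, 0, 45, 0, 0, 1.0, 0, 0, 0, 45, 0, 0, 0.5, 0, 0, 0, 45, 0, 0, 0.25, 0, 0, 0, 45, 0, 0, 0, 0, 0, 0, 45, 0, 0, 0, 0, 0, 0, 45]

```text
t: 17.37
position: [0.6272, 0.0826, 0.0409]
ee_rot: [-3.142, 0.0, -0.001]
contact_force: [-0.2, -0.2, -1.7]
width: 0.0449
```

```bash
python3 -c "
from plant import monitor
s=monitor.sense();print(s['position'],s['contact_force'],s['width'],s['wrist_torque'])"
```

```text
[0.62718468 0.08263781 0.04087613] [-0.21588174 -0.19172279 -1.72247636] 0.04494566013842391 [ 0.01356571  0.06052368 -0.03987953]
```

Emit:
send_rows:
  targets: [0, 0, 0.15, 0, 0, 0, 45, 0, 0, 0, 0, 0, 0, 45, 0, 0, 0, 0, 0, 0, 60, 0, 0, 0, 0, 0, 0, 75, 0, 0, 0, 0, 0, 0, 90, 0, 0, 0, 0, 0, 0, 100, 0, 0, 0, 0, 0, 0, 100, 0, 0, -1.5, 0, 0, 0, 100, 0, 0, -3, 0, 0, 0, 100, 0, 0, -3, 0, 0, 0, 100, 0, 0, -3, 0, 0, 0, 100, 0, 0, -2.5, 0, 0, 0, 100, 0, 0, 0, 0, 0, 0, 100, 0, 0, 0, 0, 0, 0, 100]

```text
t: 18.53
position: [0.6278, 0.0829, 0.1706]
ee_rot: [-3.141, -0.0, -0.005]
contact_force: [-0.4, -0.3, -0.9]
width: 0.0854
```

```bash
python3 -c "
from plant import monitor
s=monitor.sense();print(s['position'],s['contact_force'],s['width'],s['ee_rot'])"
```

```text
[0.62777348 0.08291213 0.17063648] [-0.36018133 -0.27648488 -0.87535092] 0.08539522324953988 [-3.14132462e+00 -2.22406501e-04 -4.90269899e-03]
```

Now the brush, whose handle middle is about (0.4127,0.3028). Moving over it, then turning by -101° so the jaws close across the handle.

Emit:
send_rows:
  targets: [-1.0, -1.0, 0, 0, 0, 0, 100, -1.95, -2.0, 0, 0, 0, 0, 100, -1.95, -2.0, 0, 0, 0, 0, 100, -1.95, -2.0, 0, 0, 0, 0, 100, -1.95, -2.0, 0, 0, 0, 0, 100, -1.95, -2.0, 0, 0, 0, 0, 100, -1.95, -2.0, 0, 0, 0, 0, 100, -1.95, -2.0, 0, 0, 0, 0, 100, -1.95, -2.0, 0, 0, 0, 0, 100, -1.95, -2.0, 0, 0, 0, 0, 100, -1.95, -2.0, 0, 0, 0, 0, 100, -1.0, -1.0, 0, 0, 0, 0, 100, 0, 0, 0, 0, 0, 0, 100]

```text
t: 19.62
position: [0.4084, 0.304, 0.1678]
ee_rot: [3.14, 0.004, -0.004]
contact_force: [0.1, -0.5, -1.0]
width: 0.0853
```

Emit:
send_rows:
  targets: [0, 0, 0, 0, 0, -6.74, 100, 0, 0, 0, 0, 0, -6.74, 100, 0, 0, 0, 0, 0, -6.74, 100, 0, 0, 0, 0, 0, -6.74, 100, 0, 0, 0, 0, 0, -6.74, 100, 0, 0, 0, 0, 0, -6.74, 90, 0, 0, 0, 0, 0, -6.74, 80, 0, 0, 0, 0, 0, -6.74, 70, 0, 0, 0, 0, 0, -6.74, 60, 0, 0, 0, 0, 0, -6.74, 50, 0, 0, 0, 0, 0, -6.74, 50, 0, 0, 0, 0, 0, -6.74, 50, 0, 0, 0, 0, 0, -6.74, 50, 0, 0, 0, 0, 0, -6.74, 50, 0, 0, 0, 0, 0, -6.74, 50, 0, 0, 0, 0, 0, 0, 50, 0, 0, 0, 0, 0, 0, 50]

```text
t: 21.03
position: [0.4114, 0.3023, 0.1683]
ee_rot: [-2.001, -2.422, 0.002]
contact_force: [0.3, -0.2, 1.0]
width: 0.0429
```

```bash
python3 look.py 8 scene top
python3 - <<'E'
from plant import monitor
from scipy.spatial.transform import Rotation as R
s=monitor.sense();print(s['position'].round(4),R.from_rotvec(s['ee_rot']).as_matrix().round(3),s['width'])
from h import *
f=load("top8.npz")["frame"];cv2.imwrite("pics/c8.png",cv2.resize(f[130:330,220:500,::-1],None,fx=2.8,fy=2.8,interpolation=cv2.INTER_CUBIC))
E
```

```text
21.1333 [0.4117 0.3025 0.1686] [-2.0011e+00 -2.4216e+00  1.2000e-03] [ 0.574  0.396  1.994 -0.     0.753  0.385] 0.04279779823719244
[0.4117 0.3025 0.1686] [[-0.188  0.982 -0.001]
 [ 0.982  0.188 -0.   ]
 [-0.    -0.001 -1.   ]] 0.04279779823719244
```

View pics/scene8.png

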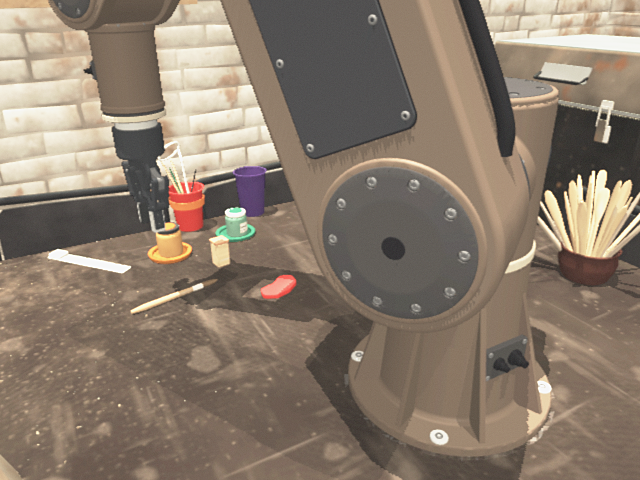

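View pics/c8.png

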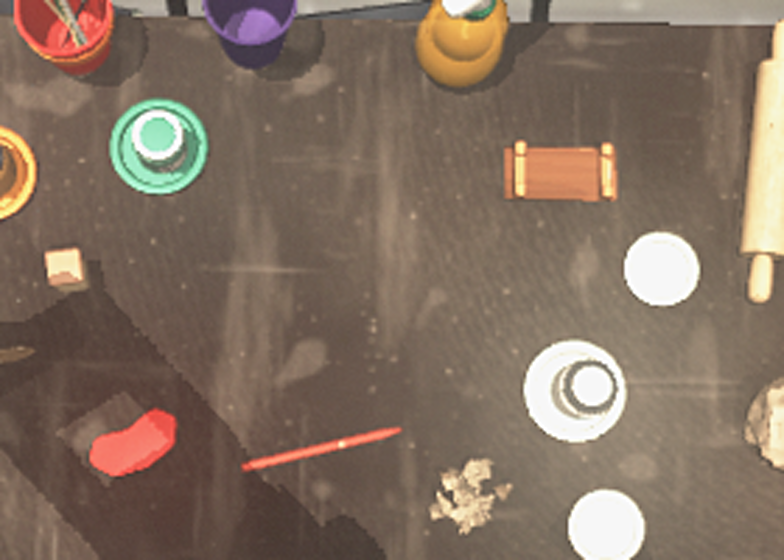

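The jars are in their coasters, with green at crop (158,140), and the stamp and rest are untouched. I'll cross-check the brush from the scene view.

Run:
```python
from h import *
d=load("scene8.npz");f=d["frame"]
cv2.imwrite("pics/b8.png",cv2.resize(f[265:325,120:230,::-1],None,fx=7,fy=7,interpolation=cv2.INTER_CUBIC))
```

```text
(no output)
```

View pics/b8.png

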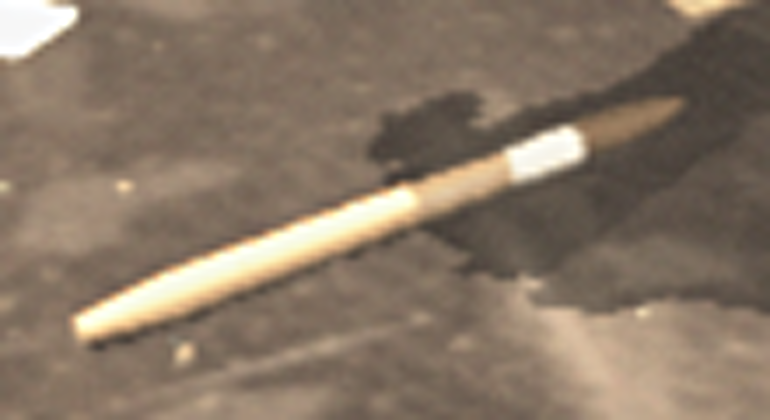

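Run:
```python
from h import *
d=load("scene8.npz");g=lambda x,o:(np.array(x)+.5)/7-.5+o
a=ray(d,g([78,686,508],120),g([330,101,165],265),.006);print(a.round(4))
U=a[0]-a[1];L=np.linalg.norm(U);U/=L;print("len",L,"axis",U,"mid",a[1]+U*(.0865+.026), "from plain end",a[0]-U*.0605, np.degrees(np.arctan2(U[1],U[0])))
```

```text
[[0.402  0.3652 0.006 ]
 [0.4374 0.1947 0.006 ]
 [0.4278 0.2479 0.006 ]]
len 0.1741536292831341 axis [-0.20302804  0.97917292  0.        ] mid [0.41451658 0.30486499 0.006     ] from plain end [0.41428236 0.30599459 0.006     ] 101.71408665367204
```

The two views agree within about 3 mm, so I'll use (0.4136,0.304). Before descending I'll narrow the jaws here and measure how far the fingertips reach.

Emit:
send_rows:
  targets: [0.1, 0.2, 0, 0, 0, 0, 30, 0, 0, 0, 0, 0, 0, 14, 0, 0, 0, 0, 0, 0, 14, 0, 0, 0, 0, 0, 0, 14]

```text
t: 21.47
position: [0.4136, 0.3042, 0.169]
ee_rot: [-1.997, -2.425, -0.0]
contact_force: [0.1, 1.4, 0.3]
width: 0.0117
```

```bash
python3 look.py 9 scene
python3 - <<'E'
from h import *
for k in "89":
  d=load(f"scene{k}.npz");Q=cloud(d)
  q=Q[(np.hypot(Q[...,0]-.413,Q[...,1]-.304)<.05)&(Q[...,2]>.05)&(Q[...,2]<.25)]
  print(k,np.percentile(q[:,2],[0,.5,1,2,5]).round(4),len(q))
  f=d["frame"]
  cv2.imwrite(f"pics/g{k}.png",cv2.resize(f[110:250,90:230,::-1],None,fx=4,fy=4))
E
```

```text
21.5167 [0.4136 0.3041 0.169 ] [ 1.9966e+00  2.4255e+00 -1.0000e-04] [ 0.575  0.398  1.988 -0.     0.755  0.382] 0.011773785659028027
8 [0.1517 0.1537 0.1541 0.1552 0.1586] 1157
9 [0.1506 0.1524 0.1531 0.1545 0.1594] 1166
```

View pics/g9.png

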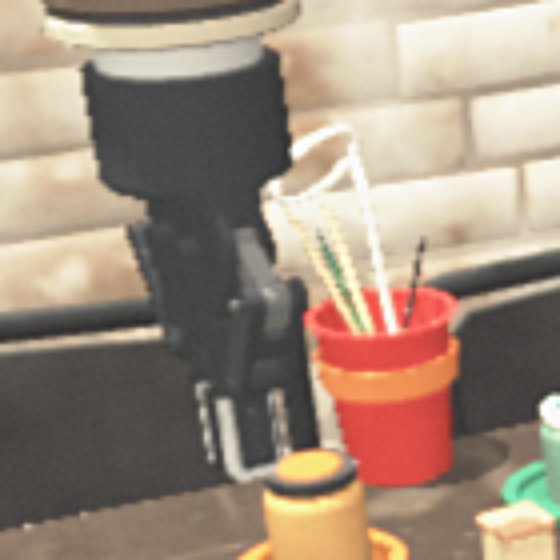

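The tips are about 18–19 mm ahead of the TCP, as specified. Opening to 40 % and descending.

Emit:
send_rows:
  targets: [0, 0, 1.5, 0, 0, 0, 40, 0, 0, 2.5, 0, 0, 0, 40, 0, 0, 2.5, 0, 0, 0, 40, 0, 0, 2.5, 0, 0, 0, 40, 0, 0, 2.5, 0, 0, 0, 40, 0, 0, 1.5, 0, 0, 0, 40, 0, 0, 1.0, 0, 0, 0, 40, 0, 0, 0.5, 0, 0, 0, 40, 0, 0, 0, 0, 0, 0, 40, 0, 0, 0, 0, 0, 0, 40]
  force: 30

```text
t: 22.35
position: [0.4139, 0.3044, 0.0245]
ee_rot: [1.996, 2.426, 0.001]
contact_force: [0.8, 1.6, 0.2]
width: 0.0343
```

```bash
python3 look.py 10 scene
python3 - <<'E'
from h import *
f=load("scene10.npz")["frame"]
cv2.imwrite("pics/g10.png",cv2.resize(f[200:330,110:250,::-1],None,fx=4.5,fy=4.5))
from plant import monitor
print(monitor.sense()["contact_force"])
E
```

```text
22.4 [0.4141 0.3045 0.0248] [1.9960e+00 2.4256e+00 1.6000e-03] [0.575 0.642 2.071 0.    0.427 0.381] 0.034253617449188346
[ 0.32864705 -0.14539991 -0.63418264]
```

View pics/g10.png

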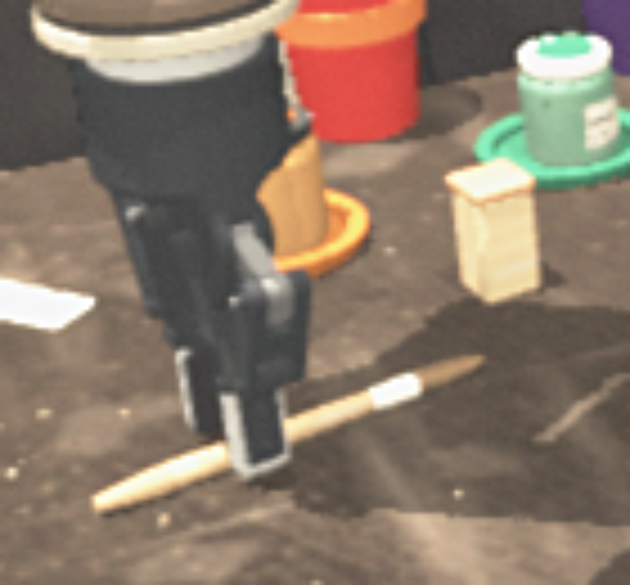

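The fingers straddle the handle, with the brush lying between the pads at crop (250,435). A little lower, then close.

Emit:
send_rows:
  targets: [0, 0, 0.2, 0, 0, 0, 40, 0, 0, 0, 0, 0, 0, 25, 0, 0, 0, 0, 0, 0, 10, 0, 0, 0, 0, 0, 0, 0, 0, 0, 0, 0, 0, 0, 0, 0, 0, 0, 0, 0, 0, 0, 0, 0, 0, 0, 0, 0, 0]

```text
t: 22.98
position: [0.4139, 0.3043, 0.0226]
ee_rot: [1.996, 2.426, 0.001]
contact_force: [-0.5, -0.9, 6.2]
width: 0.0099
```

```bash
python3 -c "
from plant import monitor
s=monitor.sense();print(s['position'],s['contact_force'],s['width'],s['ee_rot'])"
```

```text
[0.41389021 0.30434903 0.02259839] [-0.54964358 -0.9019519   6.2295407 ] 0.009927627917760057 [1.99583416e+00 2.42581795e+00 1.31249669e-03]
```

The brush is gripped (9.9 mm reading). Lifting, squaring it to the rest, then a look.

Emit:
send_rows:
  targets: [0, 0, -0.5, 0, 0, 0, 0, 0, 0, -1.5, 0, 0, 0, 0, 0, 0, -2.5, 0, 0, 0, 0, 0, 0, -2.5, 0, 0, 0, 0, 0, 0, -2.5, 0, 0, 0, 0, 0, 0, -2.5, 0, 0, 0, 0, 0, 0, -1.0, 0, 0, 0, 0, 0, 0, 0, 0, 0, 5.65, 0, 0, 0, 0, 0, 0, 5.65, 0, 0, 0, 0, 0, 0, 0, 0, 0, 0, 0, 0, 0, 0, 0]

```text
t: 23.9
position: [0.4134, 0.3041, 0.1519]
ee_rot: [-2.222, -2.221, 0.0]
contact_force: [0.4, 0.1, -1.1]
width: 0.0103
```

```bash
python3 look.py 11 scene;python3 - <<'E'
from plant import monitor
from scipy.spatial.transform import Rotation as R
s=monitor.sense();m=R.from_rotvec(s['ee_rot']).as_matrix();print(s['position'].round(4),m.round(4),s['width'],s['contact_force'])
from h import *
f=load("scene11.npz")["frame"]
cv2.imwrite("pics/g11.png",cv2.resize(f[140:310,60:260,::-1],None,fx=3.5,fy=3.5))
E
```

```text
23.95 [0.4134 0.3041 0.1518] [-2.2211e+00 -2.2216e+00  7.0000e-04] [0.575 0.424 2.003 0.    0.715 0.575] 0.009748175331320585
[0.4134 0.3041 0.1518] [[-2.e-04  1.e+00 -4.e-04]
 [ 1.e+00  2.e-04 -2.e-04]
 [-2.e-04 -4.e-04 -1.e+00]] 0.009748175331320585 [ 0.18727656 -0.40838057 -0.33152969]
```

View pics/g11.png

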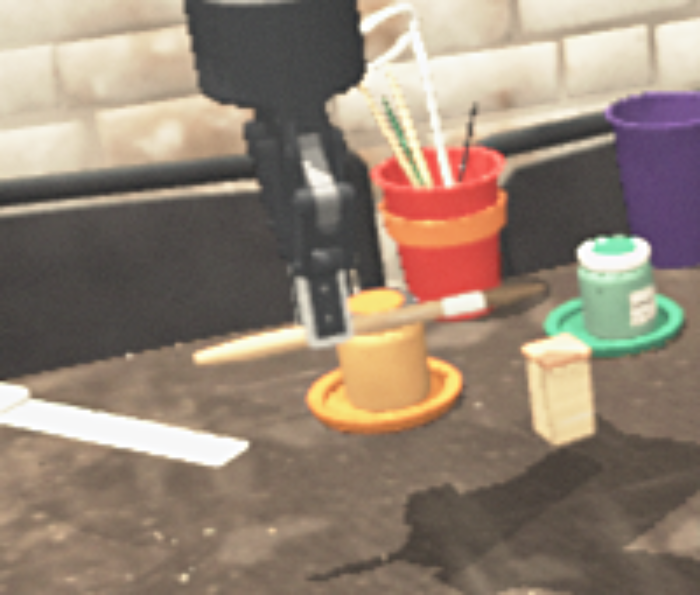

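Run:
```python
from h import *
d=load("scene11.npz");g=lambda x,o:(np.array(x)+.5)/3.5-.5+o
a=ray(d,g([195,548],60),g([357,287],140),.135);print(a.round(4))
U=a[0]-a[1];L=np.linalg.norm(U);U/=L;print(L,U,"plain-0.0605",a[0]-U*.0605,"tip+.1125",a[1]+U*.1125)
```

```text
[[0.4196 0.3659 0.135 ]
 [0.4152 0.1917 0.135 ]]
0.17430412412874707 [0.02562662 0.99967158 0.        ] plain-0.0605 [0.41808507 0.30545597 0.135     ] tip+.1125 [0.41805165 0.30415228 0.135     ]
```

The brush is level in the grip at crop (195,357)–(548,287), with its handle middle within about 1 mm of the TCP. Moving it over the rest.

Emit:
send_rows:
  targets: [-1.7, 0.56, 0, 0, 0, 0, 0, -3.3, 1.08, 0, 0, 0, 0, 0, -3.3, 1.08, 0, 0, 0, 0, 0, -3.3, 1.08, 0, 0, 0, 0, 0, -3.3, 1.08, 0, 0, 0, 0, 0, -3.3, 1.08, 0, 0, 0, 0, 0, -3.3, 1.08, 0, 0, 0, 0, 0, -3.3, 1.08, 0, 0, 0, 0, 0, -3.3, 1.08, 0, 0, 0, 0, 0, -3.3, 1.08, 0, 0, 0, 0, 0, -3.3, 1.08, 0, 0, 0, 0, 0, -3.3, 1.08, 0, 0, 0, 0, 0, -3.3, 1.08, 0, 0, 0, 0, 0, -3.3, 1.08, 0, 0, 0, 0, 0, -3.3, 1.08, 0, 0, 0, 0, 0, -3.3, 1.08, 0, 0, 0, 0, 0, -3.3, 1.08, 0, 0, 0, 0, 0, -3.3, 1.08, 0, 0, 0, 0, 0, -1.76, 0.62, 0, 0, 0, 0, 0, 0, 0, 0, 0, 0, 0, 0]

```text
t: 25.62
position: [0.6078, -0.2961, 0.1514]
ee_rot: [2.224, 2.217, -0.0]
contact_force: [-0.3, 0.6, 0.7]
width: 0.0101
```

```bash
python3 look.py 12 top;python3 - <<'E'
from plant import monitor
s=monitor.sense();print(s['position'].round(4),s['ee_rot'],s['width'],s['contact_force'])
E
```

```text
25.6667 [ 0.607  -0.2939  0.1512] [-2.2244e+00 -2.2181e+00  3.0000e-04] [-0.496  0.615  1.623 -0.     0.903 -0.493] 0.010451952374030342
[ 0.607  -0.2939  0.1512] [-2.22435941e+00 -2.21805377e+00  2.89402145e-04] 0.010451952374030342 [ 0.04690321  0.32779389 -0.50550969]
```

View pics/top12.png

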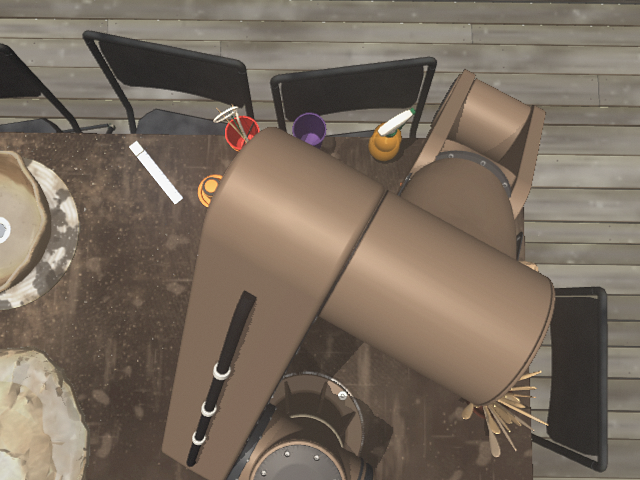

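Emit:
send_rows:
  targets: [0, 0, 0, 0, 0, 0, 0, 0, 0, 1.5, 0, 0, 0, 0, 0, 0, 2.5, 0, 0, 0, 0, 0, 0, 2.5, 0, 0, 0, 0, 0, 0, 2.0, 0, 0, 0, 0, 0, 0, 1.5, 0, 0, 0, 0, 0, 0, 0, 0, 0, 0, 0, 0, 0, 0, 0, 0, 0, 0]

```text
t: 26.33
position: [0.6064, -0.2907, 0.0516]
ee_rot: [-2.222, -2.218, 0.001]
contact_force: [0.5, 0.3, -0.5]
width: 0.01
```

```bash
python3 look.py 13 scene top;python3 - <<'E'
from plant import monitor
s=monitor.sense();print(s['position'].round(4),s['ee_rot'],s['width'],s['contact_force'])
E
```

```text
26.4333 [ 0.6075 -0.2917  0.0531] [2.2233e+00 2.2183e+00 5.0000e-04] [-0.493  0.737  1.677  0.     0.727 -0.49 ] 0.009871173558264118
[ 0.6075 -0.2917  0.0531] [2.22325673e+00 2.21832737e+00 5.08266896e-04] 0.009871173558264118 [ 0.76365492 -0.35673478 -0.037631  ]
```

View pics/scene13.png

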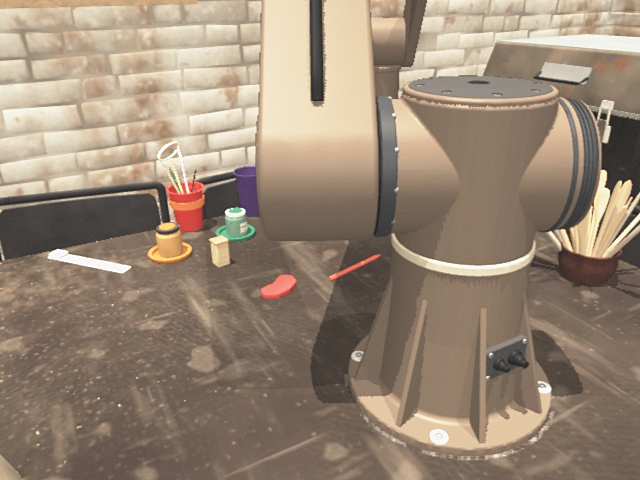

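The view is blocked by the arm, but the pose reads (0.6075,-0.2917) against the rest at (0.6088,-0.2915). Small correction, then lower.

Emit:
send_rows:
  targets: [0, 0.1, 0.5, 0, 0, 0, 0, 0, 0, 0.6, 0, 0, 0, 0, 0, 0, 0.3, 0, 0, 0, 0, 0, 0, 0, 0, 0, 0, 0, 0, 0, 0, 0, 0, 0, 0]

```text
t: 26.85
position: [0.6078, -0.2921, 0.0378]
ee_rot: [-2.225, -2.217, 0.0]
contact_force: [-0.6, 0.1, 0.4]
width: 0.01
```

Run:
```python
from plant import monitor
s=monitor.sense();print(s['position'].round(4),s['ee_rot'],s['width'],s['contact_force'],s['wrist_torque'])
```

```text
[ 0.6078 -0.2921  0.0378] [-2.22486805e+00 -2.21732356e+00  2.39131901e-04] 0.009953066600629624 [-0.60905282  0.13817448  0.44153156] [0.01369137 0.00909579 0.00168994]
```

About 1 mm left. Lower slightly, open, retreat.

Emit:
send_rows:
  targets: [0, 0, 0.1, 0, 0, 0, 0, 0, 0, 0, 0, 0, 0, 0, 0, 0, 0, 0, 0, 0, 10, 0, 0, 0, 0, 0, 0, 18, 0, 0, 0, 0, 0, 0, 28, 0, 0, 0, 0, 0, 0, 40, 0, 0, 0, 0, 0, 0, 40, 0, 0, 0, 0, 0, 0, 40, 0, 0, -0.5, 0, 0, 0, 40, 0, 0, -1.5, 0, 0, 0, 40, 0, 0, -2.5, 0, 0, 0, 40, 0, 0, -2.5, 0, 0, 0, 40, 0, 0, -2.5, 0, 0, 0, 40, 0, 0, -2.5, 0, 0, 0, 40, 0, 0, -2.0, 0, 0, 0, 40, 0, 0, 0, 0, 0, 0, 40]

```text
t: 28.18
position: [0.6099, -0.2931, 0.182]
ee_rot: [2.221, 2.213, 0.003]
contact_force: [0.8, 0.1, 0.4]
width: 0.034
```

Moving clear to inspect.

Emit:
send_rows:
  targets: [1.6, -0.5, 0, 0, 0, 0, 40, 3.2, -1.05, 0, 0, 0, 0, 40, 3.2, -1.05, 0, 0, 0, 0, 40, 3.2, -1.05, 0, 0, 0, 0, 40, 3.2, -1.05, 0, 0, 0, 0, 40, 3.2, -1.05, 0, 0, 0, 0, 40, 3.2, -1.05, 0, 0, 0, 0, 40, 3.2, -1.05, 0, 0, 0, 0, 40, 3.2, -1.05, 0, 0, 0, 0, 40, 3.2, -1.05, 0, 0, 0, 0, 40, 3.2, -1.05, 0, 0, 0, 0, 40, 3.2, -1.05, 0, 0, 0, 0, 40, 3.2, -1.05, 0, 0, 0, 0, 40, 3.2, -1.05, 0, 0, 0, 0, 40, 3.2, -1.05, 0, 0, 0, 0, 40, 3.2, -1.05, 0, 0, 0, 0, 40, 3.2, -1.05, 0, 0, 0, 0, 40, 1.6, -0.5, 0, 0, 0, 0, 40, 0, 0, 0, 0, 0, 0, 40, 0, 0, 0, 0, 0, 0, 40]

```text
t: 29.85
position: [0.4314, 0.2532, 0.1769]
ee_rot: [2.223, 2.22, -0.0]
contact_force: [-0.2, -1.1, 0.5]
width: 0.034
```

```bash
python3 look.py 14 scene top;python3 - <<'E'
from meas import *
d=load("top14.npz");f=d["frame"]
cv2.imwrite("pics/t14.png",cv2.resize(f[150:330,240:500,::-1],None,fx=3,fy=3,interpolation=cv2.INTER_CUBIC))
cv2.imwrite("pics/r14.png",cv2.resize(f[170:212,380:465,::-1],None,fx=9,fy=9,interpolation=cv2.INTER_CUBIC))
E
```

```text
29.95 [0.4319 0.252  0.1769] [ 2.2251e+00  2.2177e+00 -4.0000e-04] [ 0.468  0.37   2.01  -0.     0.762  0.471] 0.034049389480201975
```

View pics/t14.png

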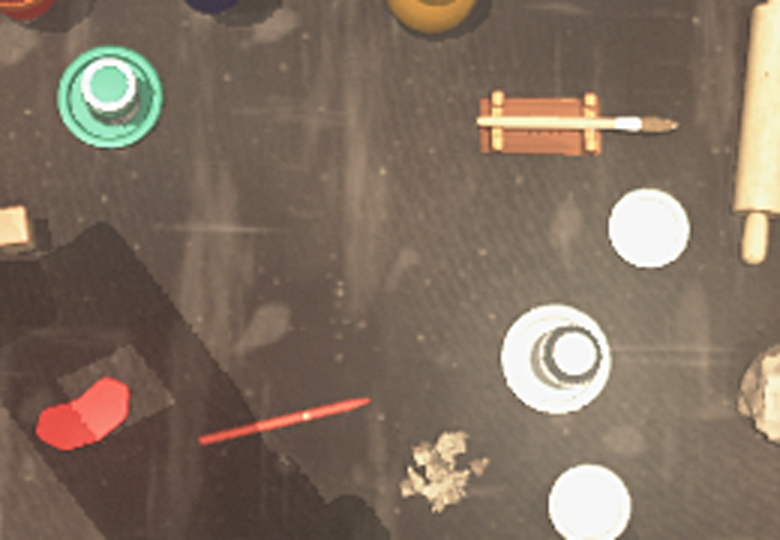

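View pics/r14.png

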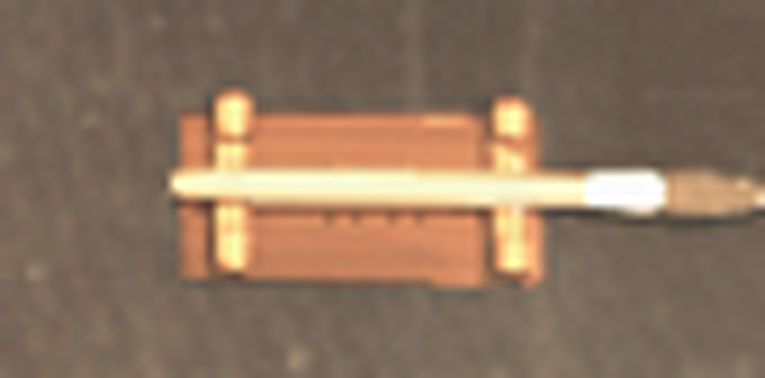

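View pics/scene14.png

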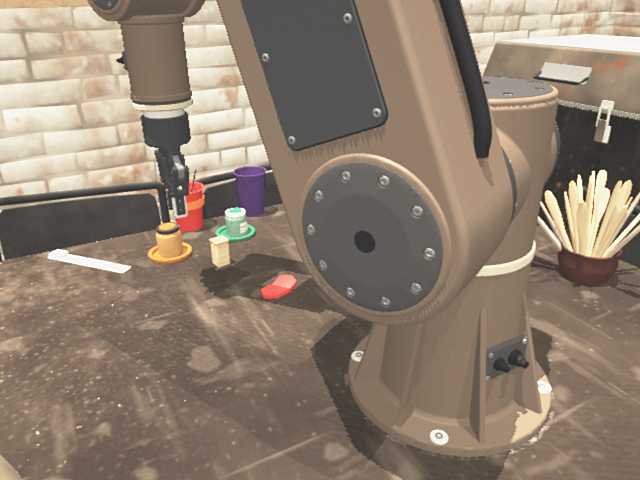

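The brush lies in both notches, with its plain end at top px (398,190) and its tip at about (466,191). Final numbers for the brush, jars and stamp follow.

Run:
```python
from meas import *
d=load("top14.npz")
g=lambda x,s,o:(np.array(x)+.5)/s-.5+o
a=ray(d,g([169],9,380),g([184],9,170),.0195)[0];b=ray(d,g([678],3,240),g([125],3,150),.0195)[0]
U=(a-b)/np.linalg.norm(a-b);print(a,b,np.linalg.norm(a-b),"mid",a-U*.0605,b+U*.1125)
f=d["frame"];hsv=cv2.cvtColor(f,cv2.COLOR_RGB2HSV);H,S,V=[hsv[...,i].astype(int) for i in range(3)]
print("green lid",blob(d,((S<60)&(V>170))|((H>40)&(H<90)&(S>60)&(V>215)),(276,178),.06)[1:3])
print("green lid px ray",ray(d,g([109],3,240),g([86],3,150),.060),"coaster",ray(d,g([110],3,240),g([97],3,150),.009))
P=cloud(d)
for nm,(cx,cy) in dict(g=(.629,.083),w=(.406,-.302),stamp=(.504,.159)).items():
  q=P[(np.hypot(P[...,0]-cx,P[...,1]-cy)<.045)&(P[...,2]>.045)&(P[...,2]<.1)];print(nm,((q.min(0)+q.max(0))/2).round(4),q.mean(0).round(4))
q=P[(abs(P[...,0]-.608)<.006)&(abs(P[...,1]+.29)<.055)];print("brush top z",np.percentile(q[:,2],[50,90]))
for k in ("scene0","scene14"):
  Q=cloud(load(k+".npz"));q=Q[(np.hypot(Q[...,0]-.504,Q[...,1]-.159)<.045)&(Q[...,2]>.02)&(Q[...,2]<.1)];print(k,q.min(0).round(3),q.max(0).round(3))
```

```text
[ 0.60885938 -0.23346599  0.0195    ] [ 0.60794262 -0.40734827  0.0195    ] 0.17388469150206726 mid [ 0.60854041 -0.29396515  0.0195    ] [ 0.60853575 -0.29484983  0.0195    ]
green lid (array([0.61485632, 0.07907052, 0.06      ]), np.int32(589))
green lid px ray [[0.62441374 0.07932883 0.06      ]] coaster [[0.62793234 0.08297641 0.009     ]]
g [0.6245 0.0804 0.0565] [0.6229 0.0798 0.0591]
w [ 0.4055 -0.3025  0.0596] [ 0.4039 -0.3011  0.0653]
stamp [0.5052 0.161  0.0552] [0.5052 0.1604 0.0556]
brush top z [0.02290143 0.02735702]
scene0 [0.487 0.149 0.02 ] [0.524 0.182 0.06 ]
scene14 [0.488 0.149 0.02 ] [0.522 0.181 0.059]
```

All checks are within clearance, so I'm handing it in.

```bash
python3 -c "
from plant import order,monitor
print(order.sign_off(),monitor.sense()['t'])"
```

```text
the job is handed in; nothing more can be done
the job is handed in; nothing more can be done
```

The job is done and handed in at about 30 s of the 107 s allowed. All three jars stand in their own coasters and the brush lies in both notches of the rest.

| Item | Offset from centre | Room to spare | Last check |
|---|---|---|---|
| White jar (in the 92 mm coaster) | about 3 mm | 8.5 mm | top of jar at the height expected on the coaster floor |
| Ochre jar | about 3 mm | 8.5 mm | top of jar at the height expected on the coaster floor |
| Green jar | about 5 mm | 10.5 mm | top of jar at the height expected on the coaster floor |
| Brush handle middle | about 2.5–3 mm along the rest | no limit given | about 0.1° off the rest's axis |

- **Order:** I placed white, ochre and green first, then the brush.
- **Stamp:** it reads within about 2 mm of where it started, which is camera noise. The arm ended at z 0.177 m, clear of everything.
- **Disagreements:** the two cameras differed by 2–3 mm on where the brush lay before I picked it up. The jars also read up to about 4 mm from where the arm said it put them, a little more than the stated 2 mm calibration.
- **Force:** setting down the white jar, the wrist force briefly reached 33 N before I eased off. That is under the limits.
- **Not seen directly:** the arm blocked both cameras while I set down the white jar and the brush, so I checked those two only after backing away.

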